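# Put the plate-sealing roller and the marker back on their tool stand

### The job

Put the two plate-sealing tools back on their stand: hang the sealing roller on the empty peg by the eye of its handle, roller end down, and lay the marker across the two spring clips on the stand's base, about midway, and press it down until both snap round it. Leave the film paddle on its peg, and do not push the microplate, the bottle or the tip box about.

Things in the scene. Friction and masses are not known exactly. Their poses are not given: they have to be found in the camera images.
- stand: Fixed tool stand. Grey base plate x -105..100, y -150..150, 8 mm thick; two uprights at y = +-140 lean back 15 degrees and carry two 10 mm rails along y: upper at x 55, z 225, lower at x 28, z 124, with nothing between or behind them. Origin: on the bench; x from its front to its back (away from the robot), z up. Turned up to 12 degrees either way.
- peg_root (a point): Root of the empty peg, where its rod leaves the 16 mm collar on the upper rail. The rod, 8 mm thick with an 11 mm ball end, points towards the robot and up at 45 degrees, square to the rail: z of this point runs up the rod, y along the rail. The ball's tip lies 47 mm up z. The peg is on either half of the rail. A tool let go on it slides to the root and leans on the lower rail.
- peg2_root (a point): The same point and axes on the other peg, of the same make, where the film paddle hangs.
- paddle: Film paddle: flat white plastic, 160 mm long, 60 mm wide at the blade, with an eye like the roller's; hangs loose on the other peg. Origin: centre of its eye.
- roller_grip (a point): Point on the flat white handle of the hand roller, half-way up, 6 mm above the bench: the place to grip. x runs along the handle to the eye, y across, z up as it lies. The handle, x -32..64 from here, is 24 mm wide and 12 mm thick and lies flat on the bench.
- roller: The whole hand roller, 177 mm long, 0.1 to 0.21 kg, loose. Origin on its underside, 6 mm below roller_grip as it lies, same axes. Behind the handle a wire yoke, 85 mm wide, from x = -38 carries a dark rubber roller, 32 mm in diameter, 70 mm long along y, axis at x = -62. Balances at about x = -14. The eye end points away from the robot, within 26 degrees of straight ahead.
- roller_eye (a point): Centre of the eye, 80 mm along +x from roller_grip at the same height: a ring with a 20 mm clear hole, 38 mm outside, of 9 mm round section. Axes as roller_grip; z is the hole's axis.
- marker_center (a point): Centre of the marker pen: smooth cylinder, 20 mm in diameter, 150 mm long, white with a black cap, lying on the bench (centre 10 mm up); can roll. x along it to the cap. It may lie either way round in the clips.
- marker: The same marker, 24 to 50 g; origin and axes as marker_center.
- clip_center (a point): Centre of the marker when fully home, 46 mm above the bench; axes as the stand, the marker lies along y. The two steel clips, 12 mm wide, stand at y = +-34, open upwards: leaves rise 20 mm above here, 23 mm apart at the top, 11 mm at a throat 10 mm above here. Pressing straight down takes 6 to 12 N in all, then they pull it in. Between the clips, free space to the base plate.
- microplate: Sealed microplate, 86 x 128 x 15 mm, loose, in front of the stand. Origin: centre of its underside.
- bottle: Amber bottle, 60 mm in diameter, 130 mm high, loose. Origin: centre of its underside.
- tip_box: Open pipette tip box, 84 x 122 x 51 mm, loose. Origin: centre of its underside.
There are look-alikes about, which are no part of the job. What is shaped like the roller but green is not meant. Leave any red look-alike of the marker alone.

How it is judged:
At the end, for the whole second after the job is handed in: At rest: roller hung, eye up, within 34 deg of upright, the eye's centre within 11 mm of the empty peg's axis and at most 30 mm up from its root; marker within 4 mm of home in height and across, 28 mm along, 7 deg of parallel; paddle on its own peg (x of roller_eye in the frame of peg_root between -0.011 and 0.011 m and y of roller_eye in the frame of peg_root between -0.011 and 0.011 m and z of roller_eye in the frame of peg_root between -0.012 and 0.03 m and angle between roller_grip's own x axis and vertical below 0.6 rad and linear speed of each of roller, marker below 0.03 m/s and angular speed of roller below 0.4 rad/s and x of marker_center in the frame of clip_center between -0.004 and 0.004 m and y of marker_center in the frame of clip_center between -0.028 and 0.028 m and z of marker_center in the frame of clip_center between -0.004 and 0.004 m and angle between the x axis of marker_center and the y axis of clip_center, either way round below 0.12 rad and distance between paddle and peg2_root below 0.02 m); the robot touches nothing.
It fails at once if the film paddle is knocked or taken off its peg (distance between paddle and peg2_root above 0.04 m).
It fails at once if the microplate is pushed more than 30 mm away (distance of microplate from where it was at the start of the episode above 0.03 m).
It fails at once if the bottle is pushed more than 30 mm away (distance of bottle from where it was at the start of the episode above 0.03 m).
It fails at once if the tip box is pushed more than 30 mm away (distance of tip_box from where it was at the start of the episode above 0.03 m).
It also fails if it takes over 72 s, if anything falls off the work surface, if the arm or the gripper's body presses on something with over 40 N, if the wrist force passes 120 N, or if a joint passes its speed limit or range.

### The arm

A 6-joint arm with a two-finger parallel gripper is mounted at the origin on the work surface. World frame = base frame: x ahead of the robot, y to its left, z up, the work surface at z = 0. Lengths are in m, angles in rad, forces in N, time in s.
With the tool pointing down it reaches from about 0.35 to 0.875 m from the base axis. Payload 15.5 kg.
Tool frame: the origin (TCP) lies on the centre line of the jaws, within the pads' length; the fingertips stand arm.tip_extent ahead of it and the grasp point (between the pads) lies 2 mm behind it (arm.tip_extent is the distance from the TCP to the fingertips, in m); y points along the fingers, z is the direction in which the jaws open and shut, and the axes are right-handed (so a half turn about y gives the same grasp; the last joint's range is limited). The gripper opens to 85 mm and grips with 20 to 120 N. Pads are 22 mm wide; open, the fingers measure 114 mm over their backs; the gripper's body (76 mm by 85 mm) begins 54 mm behind the grasp point. The pads swing forward as they close: fully open they stand 13 mm farther back than shut.
Start: joints at [1.147, 0.494, 1.345, -0, 1.302, -0.096], TCP at [0.201, 0.592, 0.228] pointing down, gripper open.
Joint ranges: [-2.91, 2.91], [-0.82, 2.16], [0.22, 2.67], [-1.22, 4.37], [0.12, 2.79], [-3.08, 3.08]. Speed limits (rad/s): [1.89, 1.89, 2.57, 3.01, 3.01, 3.01].

### API

Orientations are given as a unit quaternion [x, y, z, w].
In Python, from cell import arm gives the robot as it stands.
- The arm moves only by the shell command python3 -m creep 'ROWS'. ROWS is a JSON object of lists of equal length, an entry for each row: "dp": the shift along the tool's x, y, z in cm, a list of three; "angular": the turn, a rotation vector about the tool's x, y, z in rad, a list of three; "hand": the opening, from 0 (shut) to 1 (fully open). In form: {"dp": [[dx, dy, dz], ...], "angular": [[ax, ay, az], ...], "hand": [hand, ...]}. A call has exactly 10 rows; each row is the pose to reach, as a shift and turn from the pose commanded when the call began, along the tool's axes at that moment; what a row does not reach only later rows make up. A row lasts 1/8 s, in which the tool goes at most 62.5 mm and 10.7 degrees, less where a joint would pass 70% of its speed; a pose out of reach is approached as far as the arm can. A call with a gripper value outside its range is refused whole. The fingers move at their own pace and stop on an object; the grip force is fixed at half the most. Time passes only in rows, so rows that repeat a pose let the fingers close, or fill a call up. It gives the time, the measured TCP pose, the force and the opening at its end, in the units of the state.
- arm.observe(): the state, without advancing time (a new reading comes with each control period).
- arm.capture(name): name is "side" or "top" or "wrist"; returns the picture (384x512x3 uint8, blue, green, red); there is no depth.
- arm.camera_params(name): a dict with "intrinsics" (3x3 intrinsics, pixels), "pose" (4x4, takes a point from camera to world coordinates); the wrist camera has in their place "T_tool_cam" (4x4, takes a point from camera to tool coordinates, whose origin is the TCP and whose axes are the tool frame's). Camera axes: x right, y up, looking along -z (the intrinsics and any distortion apply to the point x, -y, -z); pixel columns grow to the right and rows downward; lengths in m; the calibration is good to about 2 mm. The wrist camera is an equidistant fisheye: a pixel r from the principal point sees the ray r / f radians off the axis. A picture is of the moment at which its call begins: read the wrist's pose just before it. camera_params takes no time and is no camera call.
- arm.finish_job(): hands the job in, once; it reports no verdict.
Trained networks look in the newest picture that a camera, given by its name, has taken for a name from the list of things; names that differ only in an ending like _2 or _b are one class to them, and where a whole thing is asked for, a point or a joint stands for the part that bears it (a point fixed in the world has none). Each returns a list of dicts, best first, with "conf" (0 to 1); they miss things now and then, are a little off and sometimes report something else, mostly with a low value. They report only what shows in the picture. A call takes as long as a camera call. They do not tell look-alikes from the thing itself.
- arm.trace(camera, label): "pixels" (384x512 bool, what is visible of it) and "extent" ([left, top, width, height] in pixels, round what is visible of it).
The state is a dict: "t": time; "joint_pos": joint angles; "joint_velocities": joint speeds; "joint_efforts": joint torques, N m; "ee_pos": TCP position; "ee_rot": TCP orientation; "force": force on the tool from outside, world axes, zero at the start; "moment": the same for the moment, N m; "finger_gap": finger opening in m.
Only numpy, scipy, OpenCV 4.12 (cv2) and the standard library are available. Lean on these libraries where they do the work, as an engineer would, in place of code of your own. Each camera call takes 0.05 s, during which the arm holds its last target.

## Working session

There is one attempt and no reset: what is moved stays moved. The work goes in short steps, Python scripts to look and compute and a shell command to move; the robot and the scene stay as the last step left them, time stands still between calls to the robot, and variables do not carry over. Pictures are saved under pics/ and viewed, and the job is handed in when it is done.

```bash
ls; mkdir -p pics; python3 - <<'E'
from cell import arm
import cv2
print(arm.observe()); print(arm.tip_extent)
for n in ["side","top","wrist"]:
    im=arm.capture(n); cv2.imwrite(f"pics/{n}0.png",im)
    print(n,arm.camera_params(n))
E
```

```text
pics
{'t': 0.0, 'joint_pos': array([ 1.14752810e+00,  4.94184338e-01,  1.34613071e+00, -1.58433790e-05,
        1.30248080e+00, -9.55457090e-02]), 'joint_velocities': array([-7.25237424e-04, -6.60414021e-05, -1.19169236e-03, -1.36294401e-04,
       -2.83846579e-04, -8.10766478e-06]), 'joint_efforts': array([-5.00922877e-03, -8.82159734e+01, -3.83870065e+01, -5.86221413e-04,
        1.01634872e-02, -3.15386194e-05]), 'ee_pos': array([0.20106099, 0.59139849, 0.22719967]), 'ee_rot': array([ 0.69804757, -0.11545199,  0.1152442 , -0.69722249]), 'force': array([-0.20062506,  0.45340311,  0.67265908]), 'moment': array([-0.00946527, -0.00518639, -0.05025111]), 'finger_gap': 0.08494157863500908}
0.017
side {'intrinsics': array([[438.18054328,   0.        , 249.37453512],
       [  0.        , 438.18054328, 202.37171951],
       [  0.        ,   0.        ,   1.        ]]), 'pose': array([[ 0.68422264,  0.55768376, -0.46992361, -0.09473279],
       [-0.7292591 ,  0.51921887, -0.44563766, -0.54522992],
       [-0.00453167,  0.64761145,  0.76195727,  1.07757215],
       [ 0.        ,  0.        
[... 290 characters left out ...]
516, -0.01174518,  0.01927872, -0.00152546],
       [ 0.0182744 ,  0.08032614,  0.9966011 ,  1.12733611],
       [ 0.        ,  0.        ,  0.        ,  1.        ]])}
wrist {'intrinsics': array([[297.31863964,   0.        , 257.71006153],
       [  0.        , 297.31863964, 193.65738934],
       [  0.        ,   0.        ,   1.        ]]), 'T_tool_cam': array([[ 5.11686143e-04, -9.59964403e-01, -2.80121552e-01,
        -7.17847320e-02],
       [-6.34934126e-04,  2.80121220e-01, -9.59964426e-01,
        -1.45157405e-01],
       [ 9.99999668e-01,  6.69059227e-04, -4.66180013e-04,
         5.45536582e-04],
       [ 0.00000000e+00,  0.00000000e+00,  0.00000000e+00,
         1.00000000e+00]])}
```

View pics/side0.png

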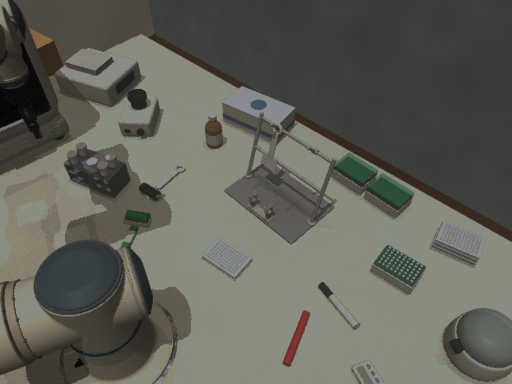

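View pics/top0.png

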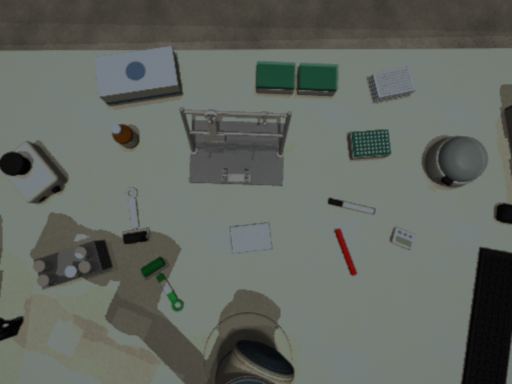

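View pics/wrist0.png

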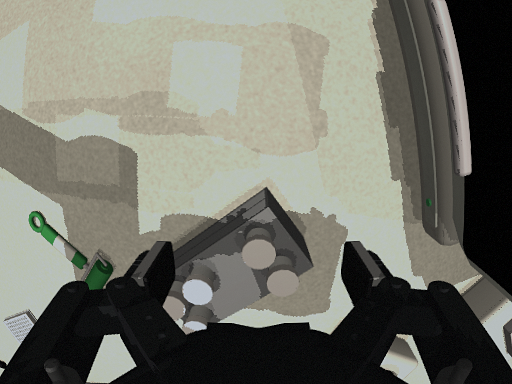

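The white roller is at top (134,215) and the green look-alike at (160,280). The white/black marker is at top (352,206) and the red look-alike at (345,252). I choose the white ones. Next: close crops and masks.

```bash
cat > h.py <<'E'
import numpy as np, cv2
from cell import arm
from scipy.spatial.transform import Rotation as R
def cam(n):
    p=arm.camera_params(n); return p["intrinsics"],p["pose"]
def proj(n,P):
    K,T=cam(n); P=np.atleast_2d(P); c=(P-T[:3,3])@T[:3,:3]
    q=np.c_[c[:,0]/-c[:,2],-c[:,1]/-c[:,2]]
    return q*[K[0,0],K[1,1]]+K[:2,2]
def ray(n,uv):
    K,T=cam(n); uv=np.atleast_2d(uv).astype(float)
    q=(uv-K[:2,2])/[K[0,0],K[1,1]]
    d=np.c_[q[:,0],-q[:,1],-np.ones(len(q))]@T[:3,:3].T
    return T[:3,3],d
def onz(n,uv,z):
    o,d=ray(n,uv); return o+d*((z-o[2])/d[:,2])[:,None]
def wT(st):
    T=np.eye(4);T[:3,:3]=R.from_quat(st["ee_rot"]).as_matrix();T[:3,3]=st["ee_pos"]
    return T@arm.camera_params("wrist")["T_tool_cam"]
def wproj(st,P):
    K=arm.camera_params("wrist")["intrinsics"];T=wT(st)
    c=(np.atleast_2d(P)-T[:3,3])@T[:3,:3]; v=np.c_[c[:,0],-c[:,1],-c[:,2]]
    r=np.hypot(v[:,0],v[:,1]);th=np.arctan2(r,v[:,2])
    return K[:2,2]+K[0,0]*(th/np.maximum(r,1e-9))[:,None]*v[:,:2]
def wray(st,uv):
    K=arm.camera_params("wrist")["intrinsics"];T=wT(st)
    q=(np.atleast_2d(uv)-K[:2,2])/K[0,0];r=np.hypot(*q.T)
    d=np.c_[q*(np.sin(r)/np.maximum(r,1e-9))[:,None],np.cos(r)]
    return T[:3,3],(d*[1,-1,-1])@T[:3,:3].T
def wonz(st,uv,z):
    o,d=wray(st,uv);return o+d*((z-o[2])/d[:,2])[:,None]
def crop(im,x,y,w,h,s,name):
    cv2.imwrite(name,cv2.resize(im[y:y+h,x:x+w],None,fx=s,fy=s,interpolation=cv2.INTER_CUBIC))
E
python3 - <<'E'
from h import *
t=cv2.imread("pics/top0.png");s=cv2.imread("pics/side0.png")
crop(t,110,95,190,140,4,"pics/c1.png")
crop(s,215,100,130,140,4,"pics/c2.png")
for n in ["top","side"]:
    for l in ["roller","marker","stand","paddle","microplate","bottle","tip_box"]:
        for d in arm.trace(n,l)[:2]:
            m=d["pixels"];ys,xs=np.nonzero(m)
            r=cv2.minAreaRect(np.c_[xs,ys].astype(np.float32))
            print(n,l,round(d["conf"],2),d["extent"],[np.round(a,1) for a in r])
            np.save(f"m_{n}_{l}_{int(xs.mean())}.npy",m)
E
```

```text
top roller 0.79 [119.7, 188.4, 29.1, 58.0] [array([132.6, 214.6]), array([55.1, 27.4]), np.float64(82.4)]
top roller 0.68 [143.4, 257.0, 41.6, 56.5] [array([163.5, 286. ]), array([56.8, 27.7]), np.float64(63.4)]
top marker 0.85 [328.7, 199.8, 47.0, 14.8] [array([351.8, 205.9]), array([47.5,  7.3]), np.float64(12.5)]
top marker 0.83 [336.5, 232.6, 23.0, 43.5] [array([346.3, 251.7]), array([49. ,  8.6]), np.float64(70.1)]
top stand 0.87 [176.6, 104.1, 115.8, 77.5] [array([234.2, 146.2]), array([111.2,  74.5]), np.float64(2.1)]
top paddle 0.54 [204.2, 111.9, 23.8, 28.4] [array([214., 126.]), array([30., 20.]), np.float64(90.0)]
top microplate 0.6 [234.0, 223.6, 39.4, 27.9] [array([250.6, 237.2]), array([26.9, 39.9]), np.float64(83.3)]
top bottle 0.61 [111.9, 127.9, 30.1, 20.2] [array([125.5, 136. ]), array([22., 25.]), np.float64(90.0)]
top bottle 0.49 [331.1, 199.0, 45.9, 15.2] [array([352.3, 206. ]), array([48.5,  7.6]), np.float64(12.7)]
top tip_box 0.86 [349.3, 130.7, 43.3, 31.1] [array([369., 144.]), array([27.8, 41.8]), np.float64(85.2)]
side roller 0.9 [124.6, 206.6, 25.8, 38.2] 
[... 437 characters left out ...]
83.3, 182.5]), array([111.5,  96. ]), np.float64(31.7)]
side stand 0.29 [139.5, 162.6, 42.8, 35.8] [array([164.1, 183.5]), array([20.2, 48.8]), np.float64(62.8)]
side paddle 0.96 [260.1, 125.6, 23.9, 44.1] [array([271.5, 146.9]), array([15.4, 45.9]), np.float64(10.3)]
side microplate 0.72 [202.4, 237.8, 52.1, 38.9] [array([226.5, 258.2]), array([44.4, 28. ]), np.float64(33.7)]
side bottle 0.93 [207.9, 110.4, 13.5, 38.9] [array([213.2, 130.5]), array([35.3, 16.7]), np.float64(83.7)]
side bottle 0.16 [259.3, 126.3, 23.9, 45.9] [array([271.7, 146.4]), array([15.6, 48.2]), np.float64(8.9)]
side tip_box 0.86 [370.2, 246.2, 56.7, 46.0] [array([397.7, 268.5]), array([46.8, 32.3]), np.float64(31.4)]
```

View pics/c1.png

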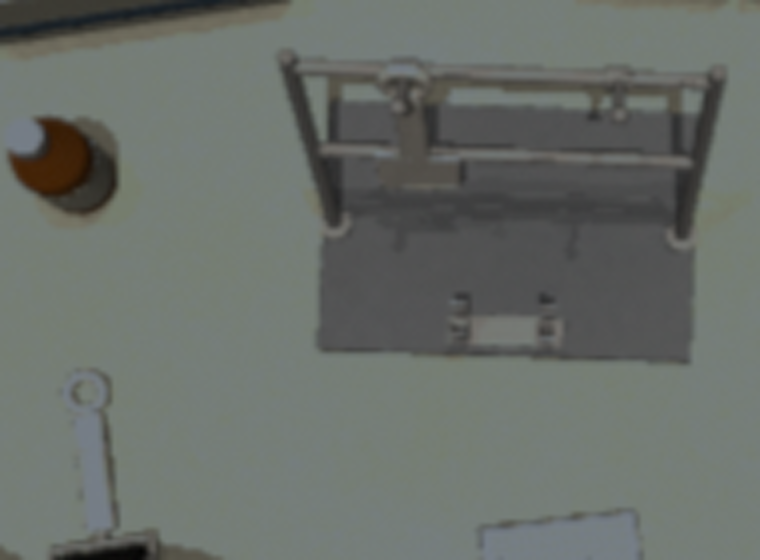

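View pics/c2.png

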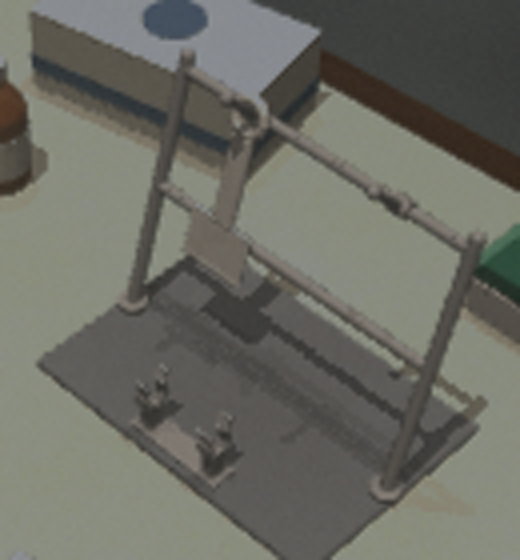

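```bash
cat > fit.py <<'E'
from h import *
from scipy.optimize import least_squares
def c1(p): return (np.array(p)+.5)/4-.5+[110,95]
def c2(p): return (np.array(p)+.5)/4-.5+[215,100]
obs=[("top",(-105,150,8),c1((318,350))),("top",(-105,-150,8),c1((690,362))),("top",(100,-150,8),c1((692,107))),
("top",(28,140,124),c1((320,148))),("top",(28,-140,124),c1((692,163))),("top",(55,140,225),c1((290,66))),("top",(55,-140,225),c1((717,76))),
("side",(-105,150,8),c2((38,363))),("side",(100,-150,8),c2((479,428))),("side",(28,140,124),c2((161,187))),("side",(55,140,225),c2((186,68))),("side",(55,-140,225),c2((474,246)))]
def W(v,P):
    return (R.from_euler("z",v[2]).apply(np.array(P,float)/1000)+[v[0],v[1],0])
def f(v): return np.concatenate([proj(n,W(v,P))[0]-u for n,P,u in obs])
s=least_squares(f,[.65,0,0],loss="soft_l1");v=s.x
if __name__=="__main__":
    print(v,np.degrees(v[2]));print(f(v).reshape(-1,2).round(1))
    # peg ball: local (55-a, y, 225+a), a=47/sqrt2 + root offset ~8
    def g(w):
        e=[proj("top",W(v,(55-.707*(8+42),w[0],225+.707*(8+42))))[0]-c1((618,116)),
           proj("side",W(v,(55-.707*(50),w[0],225+.707*(50))))[0]-c2((400,208))]
        return np.concatenate(e)
    r=least_squares(g,[-80]);print("peg y",r.x,g(r.x))
    def k(w): # clip tops
        e=[]
        for sy,(a,b) in {1:((460,297),(460,321)),-1:((547,299),(548,325))}.items():
            for dx,p in ((11.5,a),(-11.5,b)):
                e.append(proj("top",W(v,(w[0]+dx,w[1]+34*sy,66)))[0]-c1(p))
        for sy,(a,b) in {1:((163,372),(142,388)),-1:((226,420),(204,437))}.items():
            for dx,p in ((11.5,a),(-11.5,b)):
                e.append(proj("side",W(v,(w[0]+dx,w[1]+34*sy,66)))[0]-c2(p))
        return np.concatenate(e)
    r=least_squares(k,[-70,0]);print("clip",r.x,k(r.x).reshape(-1,2).round(1))
    t=cv2.imread("pics/top0.png");print(W(v,(r.x[0],r.x[1],46)))
E
python3 fit.py
python3 - <<'E'
from h import *
import glob
for f in sorted(glob.glob("m_*_roller_*"))+sorted(glob.glob("m_*_marker_*")):
    m=np.load(f);n=f.split("_")[1];ys,xs=np.nonzero(m);z=.01
    P=onz(n,np.c_[xs,ys],z)[:,:2];c=P.mean(0);u,s,vt=np.linalg.svd(P-c,full_matrices=False)
    q=(P-c)@vt.T; print(f,c.round(4),"axis",vt[0].round(3),"ext",np.ptp(q,axis=0).round(3),"mid",(c+vt.T@((q.max(0)+q.min(0))/2)).round(4))
for l,z in(("bottle",.065),("tip_box",.051),("microplate",.015)):
  for n in("top","side"):
    for f in glob.glob(f"m_{n}_{l}_*"):
      ys,xs=np.nonzero(np.load(f));print(f,onz(n,[[xs.mean(),ys.mean()]],z).round(3))
E
```

```text
[ 0.64609169  0.0246226  -0.03815214] -2.1859566050209223
[[-0.2 -0.1]
 [ 0.4 -0.6]
 [ 1.   0.7]
 [-1.9  0.1]
 [ 1.4 -0.8]
 [-0.3  0.3]
 [-0.5  1. ]
 [-0.3 -0.5]
 [ 0.8 -0.8]
 [-0.1 -0.8]
 [-0.   0.1]
 [ 0.4  1.2]]
peg y [-84.13802017] [ 3.63740358 -0.35222537 -3.58756093 -2.39858897]
clip [-8.25675022e+01 -2.12035349e-02] [[-0.2  0.8]
 [-0.4  2.3]
 [ 0.4  0.9]
 [-0.1  1.9]
 [ 0.9 -1.3]
 [ 0.9 -1.3]
 [ 1.1 -1.4]
 [ 1.4 -1.5]]
[0.56358346 0.02775077 0.046     ]
m_side_roller_134.npy [0.2595 0.2773] axis [-0.806 -0.592] ext [0.136 0.084] mid [0.2478 0.2678]
m_side_roller_160.npy [0.4254 0.352 ] axis [-0.996 -0.089] ext [0.182 0.089] mid [0.4461 0.3561]
m_top_roller_134.npy [0.422  0.3507] axis [-0.995 -0.095] ext [0.175 0.085] mid [0.4457 0.3521]
m_top_roller_161.npy [0.2433 0.2633] axis [-0.84  -0.543] ext [0.176 0.086] mid [0.2239 0.2505]
m_side_marker_296.npy [ 0.3153 -0.3163] axis [-0.945 -0.326] ext [0.157 0.022] mid [ 0.3189 -0.3154]
m_side_marker_339.npy [ 0.4631 -0.3421] axis [0.239 0.971] ext [0.154 0.025] mid [ 0.464  -0.3384]
m_top_marker_346.npy [ 0.3154 -0.3191] axis [-0.943 -0.334] ext [0.153 0.028] mid [ 0.3189 -0.3178]
m_top_marker_352.npy [ 0.4647 -0.3442] axis [0.245 0.97 ] ext [0.152 0.023] mid [ 0.4649 -0.3423]
m_top_bottle_352.npy [[ 0.461 -0.328  0.065]]
m_top_bottle_125.npy [[0.685 0.363 0.065]]
m_side_bottle_213.npy [[0.68  0.361 0.065]]
m_side_bottle_272.npy [[0.752 0.15  0.065]]
m_top_tip_box_368.npy [[ 0.655 -0.391  0.051]]
m_side_tip_box_397.npy [[ 0.641 -0.402  0.051]]
m_top_microplate_250.npy [[ 0.369 -0.016  0.015]]
m_side_microplate_226.npy [[ 0.362 -0.022  0.015]]
```

```bash
cat >> h.py <<'E'
def pose(p,x,y):  # tool x dir, tool y dir(approach)
    y=np.array(y,float);y/=np.linalg.norm(y);x=np.array(x,float);x-=y*(x@y);x/=np.linalg.norm(x)
    T=np.eye(4);T[:3,:3]=np.c_[x,y,np.cross(x,y)];T[:3,3]=p;return T
def delta(T):
    st=arm.observe();M=R.from_quat(st["ee_rot"]).as_matrix()
    print("dp cm",(M.T@(T[:3,3]-st["ee_pos"])*100).round(2),"ang",R.from_matrix(M.T@T[:3,:3]).as_rotvec().round(3))
E
python3 - <<'E'
from h import *
M=R.from_quat(arm.observe()["ee_rot"]).as_matrix();print(M.round(3))
delta(pose([.425,.35,.16],[np.cos(.095),np.sin(.095),0],[0,0,-1]))
# triangulate peg ball/collar
from fit import *
def tri(a,b):
    o1,d1=ray("top",a);o2,d2=ray("side",b);d1=d1[0];d2=d2[0]
    A=np.c_[d1,-d2];t=np.linalg.lstsq(A,o2-o1,rcond=None)[0];p=o1+d1*t[0];q=o2+d2*t[1];m=(p+q)/2
    return R.from_euler("z",-v[2]).apply(m-[v[0],v[1],0])*1000,np.linalg.norm(p-q)*1000
for b in [(400,208),(375,193),(388,200)]: print(b,tri(c1((618,116)),c2(b)),tri(c1((618,78)),c2(b)))
for y in(-90,-80): 
  for a in(0,8,50):
    P=W(v,(55-.707*a,y,225+.707*a)); print(y,a,((proj("top",P)-[110,95])*4).round(),((proj("side",P)-[215,100])*4).round())
E
```

```text
[[ 0.947 -0.     0.322]
 [-0.322 -0.     0.947]
 [-0.    -1.    -0.   ]]
dp cm [ 28.97   6.78 -15.68] ang [ 0.    -0.423 -0.   ]
(400, 208) (array([ 30.35208831, -80.96976349, 240.22356808]), np.float64(15.147170349258609)) (array([ 53.80167829, -75.22917461, 223.4904192 ]), np.float64(2.6906971830823188))
(375, 193) (array([ 18.76265039, -75.14928291, 259.97685242]), np.float64(0.4680979204888099)) (array([ 40.80766726, -69.65951669, 245.1105376 ]), np.float64(17.233633905993717))
(388, 200) (array([ 24.58523243, -78.12849328, 250.55351424]), np.float64(8.156868534638361)) (array([ 47.32982701, -72.51046217, 234.7568103 ]), np.float64(9.600001041074478))
-90 0 [[638.  76.]] [[418. 214.]]
-90 8 [[638.  82.]] [[414. 212.]]
-90 50 [[640. 113.]] [[391. 201.]]
-80 0 [[623.  76.]] [[407. 207.]]
-80 8 [[623.  82.]] [[403. 205.]]
-80 50 [[624. 113.]] [[379. 194.]]
```

```bash
python3 -m creep '{"dp":[[29,6.8,-15.7],[29,6.8,-15.7],[29,6.8,-15.7],[29,6.8,-15.7],[29,6.8,-15.7],[29,6.8,-15.7],[29,6.8,-15.7],[29,6.8,-15.7],[29,6.8,-15.7],[29,6.8,-15.7]],"angular":[[0,-0.42,0],[0,-0.42,0],[0,-0.42,0],[0,-0.42,0],[0,-0.42,0],[0,-0.42,0],[0,-0.42,0],[0,-0.42,0],[0,-0.42,0],[0,-0.42,0]],"hand":[1,1,1,1,1,1,1,1,1,1]}'
python3 - <<'E'
from h import *
st=arm.observe();im=arm.capture("wrist");cv2.imwrite("pics/w1.png",im)
for d in arm.trace("wrist","roller")[:2]:
    ys,xs=np.nonzero(d["pixels"]);print(d["conf"],d["extent"])
    P=wonz(st,np.c_[xs,ys],.008)[:,:2];c=P.mean(0);u,s,vt=np.linalg.svd(P-c,full_matrices=False);q=(P-c)@vt.T
    print(c.round(4),vt[0].round(3),np.ptp(q,axis=0).round(3),(c+vt.T@((q.max(0)+q.min(0))/2)).round(4))
    np.save("wr.npy",d["pixels"])
    break
E
```

```text
t: 2.1
ee_pos: [0.4248, 0.3504, 0.16]
ee_rot: [-0.706, -0.033, 0.033, 0.706]
force: [-0.4, 0.8, -0.0]
finger_gap: 0.0854
0.95 [161.2, 2.3, 92.0, 66.4]
[0.2757 0.2866] [-0.493  0.87 ] [0.087 0.071] [0.2672 0.2817]
```

View pics/w1.png

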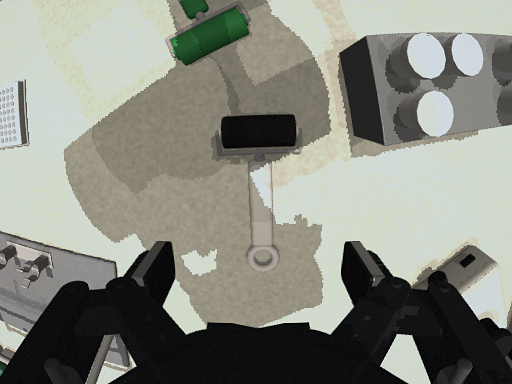

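White roller: eye at (262,258), rubber roller at (258,132), between the open fingers. The green one at (210,38) is what the network took.

```bash
python3 - <<'E'
from h import *
st=arm.observe();im=cv2.imread("pics/w1.png");crop(im,200,90,120,190,3,"pics/w1c.png")
e=wonz(st,[[262,257.5]],.006)[0];h=wonz(st,[[261.5,217],[259.5,162],[258.5,133]],[.012,.012,.025])
print(e,h)
E
```

```text
[0.51547886 0.36437417 0.006     ] [[0.46402355 0.35870451 0.012     ]
 [0.40589271 0.35109731 0.012     ]
 [0.37598209 0.34725789 0.025     ]]
```

View pics/w1c.png

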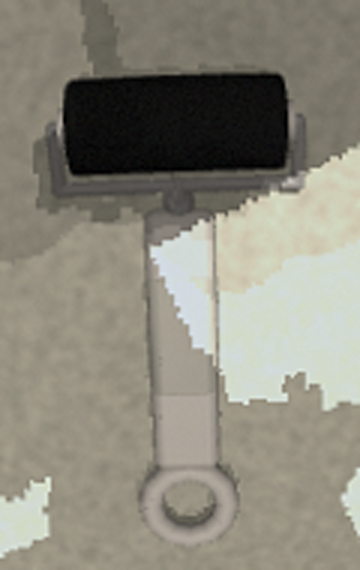

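```bash
python3 - <<'E'
from h import *
st=arm.observe()
P=wonz(st,[[262.9,257.5],[262.0,223],[260.5,163],[258.5,131]],[.006,.012,.012,.03])
print(P.round(4)); 
d=P[0]-P[3];a=np.arctan2(d[1],d[0]);d2=P[1]-P[2];print(a,np.arctan2(d2[1],d2[0]))
a=.118;g=P[0]-.08*np.array([np.cos(a),np.sin(a),0]);print("grip",g)
delta(pose([g[0],g[1],.021],[np.cos(a),np.sin(a),0],[0,0,-1]))
E
```

```text
[[0.5154 0.3654 0.006 ]
 [0.4708 0.3599 0.012 ]
 [0.4068 0.3522 0.012 ]
 [0.3737 0.347  0.03  ]]
0.12891011373628528 0.11988421342872328
grip [0.43594372 0.35597541 0.006     ]
dp cm [ 1.15 13.89  0.48] ang [-0.    -0.025  0.   ]
```

```bash
python3 -m creep '{"dp":[[1.15,4,0.5],[1.15,8,0.5],[1.15,11,0.5],[1.15,13,0.5],[1.15,14,0.5],[1.15,14,0.5],[1.15,14,0.5],[1.15,14,0.5],[1.15,14,0.5],[1.15,14,0.5]],"angular":[[0,-0.025,0],[0,-0.025,0],[0,-0.025,0],[0,-0.025,0],[0,-0.025,0],[0,-0.025,0],[0,-0.025,0],[0,-0.025,0],[0,-0.025,0],[0,-0.025,0]],"hand":[1,1,1,1,1,1,0,0,0,0]}'
python3 -m creep '{"dp":[[0,0,0],[0,0,0],[0,0,0],[0,0,0],[0,0,0],[0,-2,0],[0,-4,0],[0,-4,0],[0,-4,0],[0,-4,0]],"angular":[[0,0,0],[0,0,0],[0,0,0],[0,0,0],[0,0,0],[0,0,0],[0,0,0],[0,0,0],[0,0,0],[0,0,0]],"hand":[0,0,0,0,0,0,0,0,0,0]}'
python3 - <<'E'
from h import *
im=arm.capture("wrist");cv2.imwrite("pics/w2.png",im);print(arm.observe())
E
```

```text
t: 3.45
ee_pos: [0.4363, 0.3558, 0.02]
ee_rot: [-0.706, -0.041, 0.041, 0.706]
force: [0.5, 0.3, -0.2]
finger_gap: 0.0122
t: 4.7
ee_pos: [0.4359, 0.3555, 0.059]
ee_rot: [0.706, 0.041, -0.042, -0.706]
force: [0.1, 0.2, -0.0]
finger_gap: 0.0002
{'t': 4.75, 'joint_pos': array([ 5.78069412e-01,  6.25192270e-01,  1.66799759e+00,  3.40423738e-06,
        8.49477147e-01, -1.10992977e+00]), 'joint_velocities': array([-0.00090107, -0.0014708 , -0.00364693,  0.00108432,  0.0006647 ,
        0.00084834]), 'joint_efforts': array([ 8.79460538e-03, -8.55700350e+01, -2.38387173e+01, -2.91518172e-04,
       -9.10073781e-03,  1.68164985e-05]), 'ee_pos': array([0.43589852, 0.3555493 , 0.05910582]), 'ee_rot': array([ 0.7060807 ,  0.04108277, -0.04174314, -0.70570515]), 'force': array([-0.1875807 ,  0.45850114, -0.52138471]), 'moment': array([-0.03921211, -0.02885008, -0.00554809]), 'finger_gap': -9.315557457655075e-05}
```

View pics/w2.png

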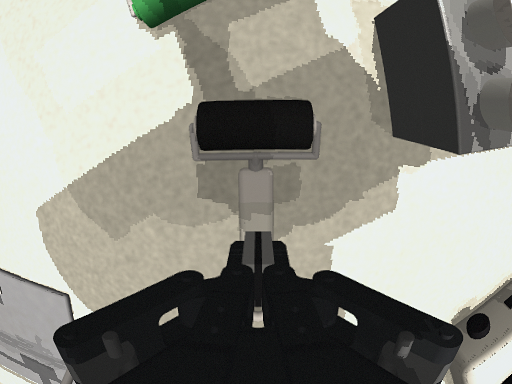

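The fingers closed above the handle (gap 0), so the tips were too high. I'll check that the roller didn't move, then go lower.

```bash
python3 - <<'E'
from h import *
st=arm.observe()
P=wonz(st,[[255.3,126],[256.5,172]],[.03,.012]);print(P.round(4))
print(wproj(st,[[.4359,.356,.006],[.3737,.347,.03],[.5154,.3654,.006]]))
E
```

```text
[[0.3747 0.3478 0.03  ]
 [0.4058 0.352  0.012 ]]
[[257.21792076 212.19633288]
 [254.20465307 124.07707466]
 [257.38298074 303.3529714 ]]
```

```bash
python3 -m creep '{"dp":[[0,0,0],[0,0,0],[0,0,0],[0,0,0],[0,0,0],[0,0,0],[0,1,0],[0,2.5,0],[0,4,0],[0,4.5,0]],"angular":[[0,0,0],[0,0,0],[0,0,0],[0,0,0],[0,0,0],[0,0,0],[0,0,0],[0,0,0],[0,0,0],[0,0,0]],"hand":[0.6,0.6,0.6,0.6,0.6,0.6,0.6,0.6,0.6,0.6]}'
python3 - <<'E'
from h import *
im=arm.capture("wrist");cv2.imwrite("pics/w3.png",im);im=arm.capture("side");crop(im,100,120,130,120,5,"pics/s3.png");print(arm.observe()["ee_pos"],arm.observe()["force"],arm.observe()["finger_gap"])
E
```

```text
t: 6.0
ee_pos: [0.4356, 0.3553, 0.0132]
ee_rot: [0.706, 0.041, -0.042, -0.706]
force: [-0.4, 0.0, 0.2]
finger_gap: 0.0511
[0.43586209 0.35553153 0.0139362 ] [ 0.24745579  0.68114688 -0.35737104] 0.05106645989519365
```

View pics/w3.png

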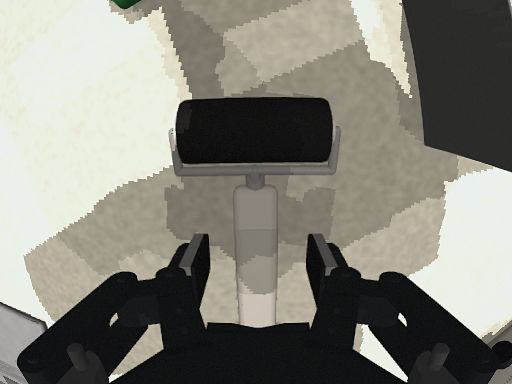

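View pics/s3.png

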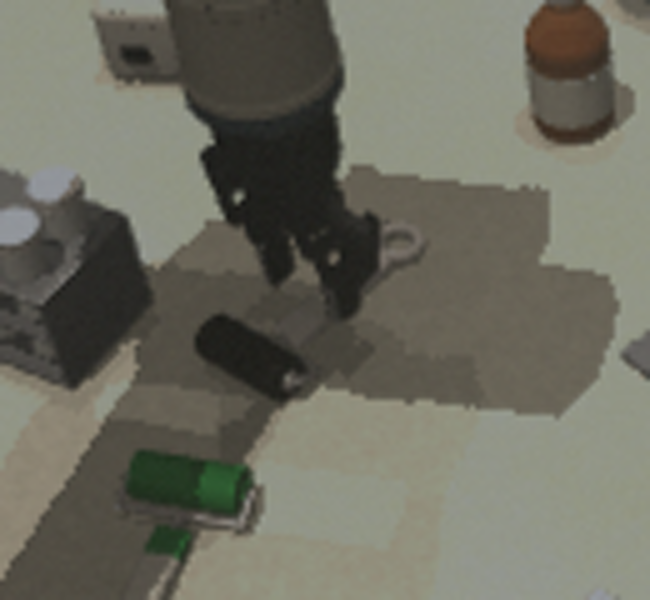

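```bash
python3 -m creep '{"dp":[[0,0,0],[0,0,0],[0,0,0],[0,0,0],[0,0,0],[0,0,0],[0,0,0],[0,0,0],[0,0,0],[0,0,0]],"angular":[[0,0,0],[0,0,0],[0,0,0],[0,0,0],[0,0,0],[0,0,0],[0,0,0],[0,0,0],[0,0,0],[0,0,0]],"hand":[0,0,0,0,0,0,0,0,0,0]}'
python3 - <<'E'
from h import *
im=arm.capture("wrist");cv2.imwrite("pics/w4.png",im);print(arm.observe()["ee_pos"],arm.observe()["force"],arm.observe()["finger_gap"])
E
```

```text
t: 7.35
ee_pos: [0.4363, 0.3558, 0.0148]
ee_rot: [-0.706, -0.041, 0.041, 0.706]
force: [0.6, 0.4, -0.0]
finger_gap: -0.0002
[0.43622889 0.35574942 0.01477056] [-0.24658409 -0.1851165  -0.21491136] 6.431977863871194e-05
```

View pics/w4.png

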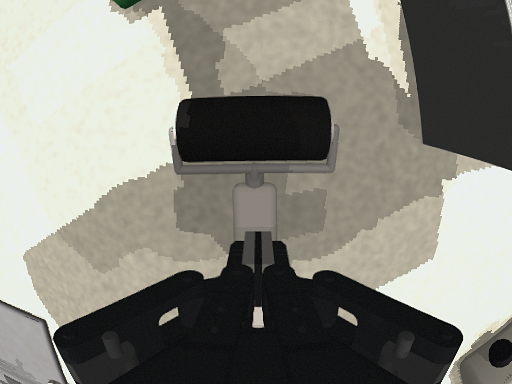

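```bash
python3 - <<'E'
from h import *
st=arm.observe()
for z in(.012,.006,0,-.01):
    P=wonz(st,[[233.5,200],[277,200]],z);print(z,np.linalg.norm(P[1]-P[0]))
for z in(.025,.016,.0):
    P=wonz(st,[[177,130],[331,130]],z);print(z,np.linalg.norm(P[1]-P[0]))
# where would tips appear
M=R.from_quat(st["ee_rot"]).as_matrix()
for y in(-.03,-.02,-.01,0,.01,.017):
    print(y,wproj(st,st["ee_pos"]+M@np.array([[-.011,y,0],[.011,y,0]]).T.T.reshape(2,3).T if 0 else np.array([st["ee_pos"]+M@np.array([-.011,y,0]),st["ee_pos"]+M@np.array([.011,y,0])])).round(0).tolist())
im=arm.capture("side");crop(im,100,120,130,120,5,"pics/s4.png")
E
```

```text
0.012 0.022734645164232188
0.006 0.023656767973567375
0 0.02457889078290255
-0.01 0.026115762131794527
0.025 0.07106929860439685
0.016 0.0758097767468848
0.0 0.08423729344464098
-0.03 [[256.0, 253.0], [256.0, 294.0]]
-0.02 [[256.0, 243.0], [256.0, 282.0]]
-0.01 [[256.0, 234.0], [256.0, 272.0]]
0 [[256.0, 227.0], [256.0, 263.0]]
0.01 [[256.0, 220.0], [256.0, 254.0]]
0.017 [[256.0, 215.0], [256.0, 249.0]]
```

View pics/s4.png

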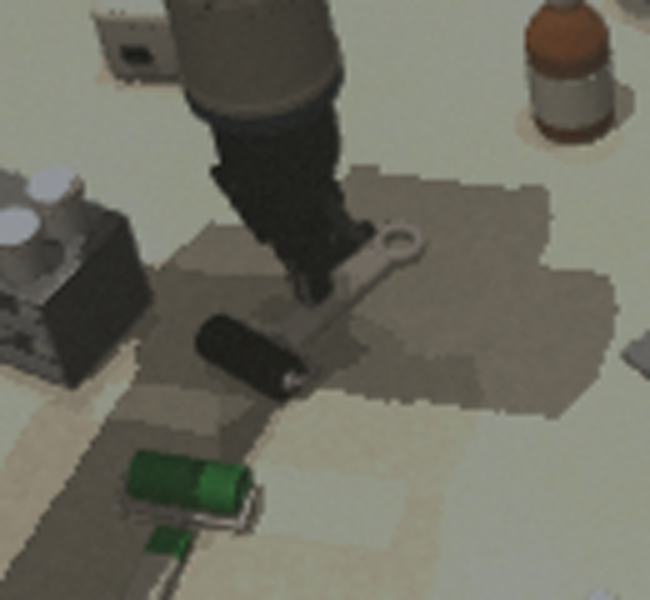

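```bash
python3 - <<'E'
from h import *
im=cv2.imread("pics/w4.png");crop(im,180,150,160,110,5,"pics/w4c.png")
E
```

```text
(no output)
```

View pics/w4c.png

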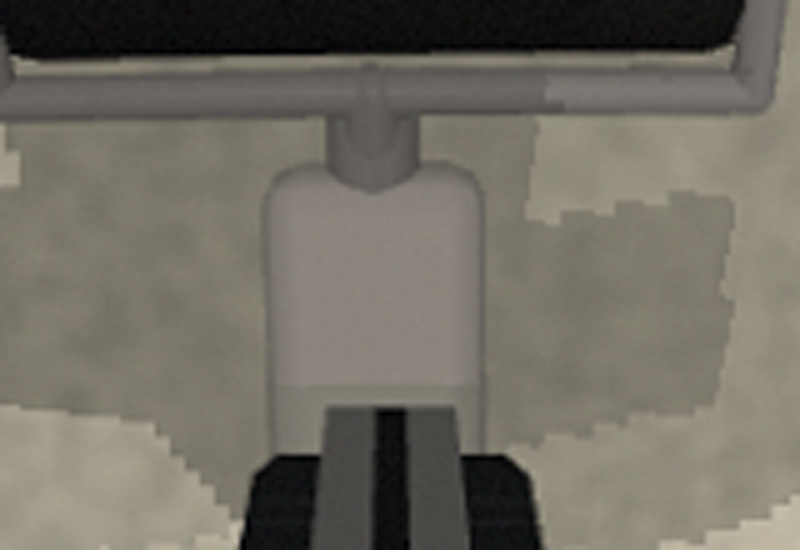

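The view shows the shut fingertips about 0–6 mm behind the reported TCP (edge at row 231), so 17–23 mm higher than the stated tip extent would put them. I'll go by the images and go lower carefully, watching the force.

```bash
python3 -m creep '{"dp":[[0,0,0],[0,0,0],[0,0,0],[0,0,0],[0,0.3,0],[0,0.6,0],[0,0.9,0],[0,1.2,0],[0,1.4,0],[0,1.4,0]],"angular":[[0,0,0],[0,0,0],[0,0,0],[0,0,0],[0,0,0],[0,0,0],[0,0,0],[0,0,0],[0,0,0],[0,0,0]],"hand":[0.55,0.55,0.55,0.55,0.55,0.55,0.55,0.55,0.55,0.55]}'
python3 - <<'E'
from h import *
im=arm.capture("wrist");crop(im,130,150,260,130,3,"pics/w5.png");im=arm.capture("side");crop(im,100,120,130,120,5,"pics/s5.png");print(arm.observe()["ee_pos"],arm.observe()["force"],arm.observe()["finger_gap"])
E
```

```text
t: 8.7
ee_pos: [0.4362, 0.3557, 0.0006]
ee_rot: [0.706, 0.041, -0.041, -0.706]
force: [-0.1, 0.6, -0.4]
finger_gap: 0.0469
[0.43627246 0.35577446 0.00081728] [-0.27086359 -0.95305486 -0.27075348] 0.04758751253524317
```

View pics/w5.png

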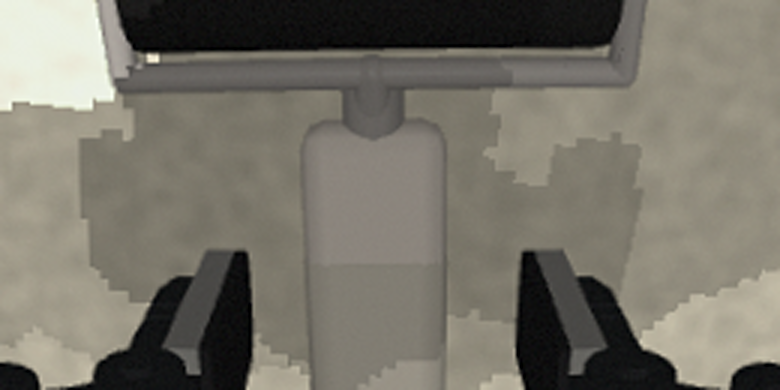

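View pics/s5.png

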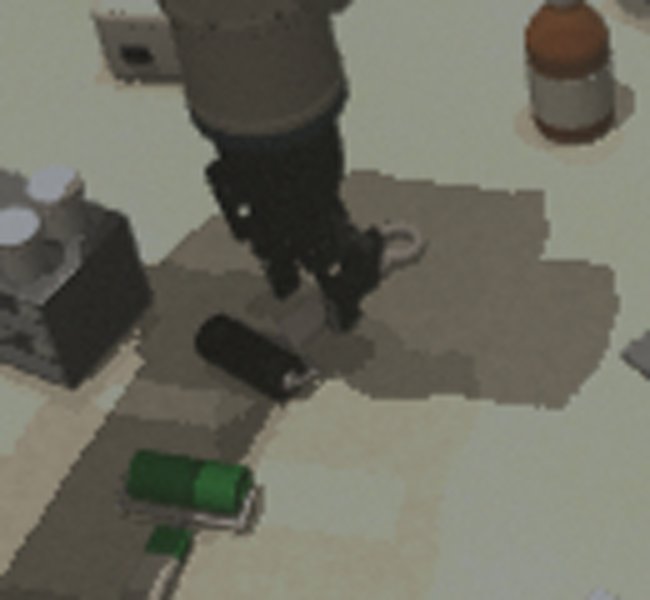

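```bash
python3 -m creep '{"dp":[[0,0.2,0],[0,0.3,0],[0,0.3,0],[0,0.3,0],[0,0.3,0],[0,0.3,0],[0,0.3,0],[0,0.3,0],[0,0.3,0],[0,0.3,0]],"angular":[[0,0,0],[0,0,0],[0,0,0],[0,0,0],[0,0,0],[0,0,0],[0,0,0],[0,0,0],[0,0,0],[0,0,0]],"hand":[0.5,0.5,0,0,0,0,0,0,0,0]}'
python3 - <<'E'
from h import *
im=arm.capture("wrist");crop(im,130,150,260,130,3,"pics/w6.png");print(arm.observe()["ee_pos"],arm.observe()["force"],arm.observe()["finger_gap"])
E
```

```text
t: 10.05
ee_pos: [0.4362, 0.3558, -0.002]
ee_rot: [-0.706, -0.041, 0.041, 0.706]
force: [-1.4, -0.8, 4.4]
finger_gap: 0.0222
[ 0.43621942  0.35575255 -0.00202855] [-1.54486732 -0.42896407  5.60758478] 0.022378236213033188
```

View pics/w6.png

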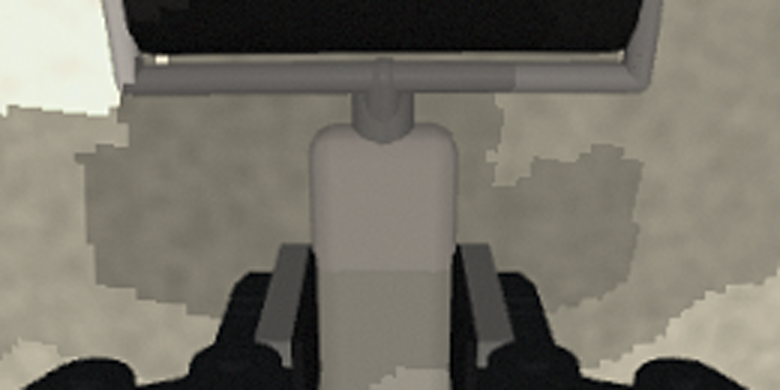

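Gripped (gap 22 mm). The tips touch the bench at TCP z≈-0.002, so the working tips sit at about the reported TCP. Next I'll lift and plan a viewing pose for the peg.

```bash
python3 -m creep '{"dp":[[0,-3,0],[0,-6,0],[0,-12,0],[0,-18,0],[0,-24,0],[0,-30,0],[0,-33,0],[0,-33,0],[0,-33,0],[0,-33,0]],"angular":[[0,0,0],[0,0,0],[0,0,0],[0,0,0],[0,0,0],[0,0,0],[0,0,0],[0,0,0],[0,0,0],[0,0,0]],"hand":[0,0,0,0,0,0,0,0,0,0]}'
python3 - <<'E'
from h import *
from fit import *
im=arm.capture("wrist");cv2.imwrite("pics/w7.png",im);im=arm.capture("side");cv2.imwrite("pics/s7.png",im);print(arm.observe()["ee_pos"],arm.observe()["force"],arm.observe()["finger_gap"])
c,s=np.cos(v[2]),np.sin(v[2])
delta(pose(W(v,(-130,14,330)),[c,s,1],[c,s,-1]))
E
```

```text
t: 11.35
ee_pos: [0.4357, 0.3554, 0.3263]
ee_rot: [0.706, 0.041, -0.042, -0.705]
force: [-0.4, 0.1, -1.6]
finger_gap: 0.0224
[0.43592    0.35555311 0.32674382] [ 0.39333054 -0.69403491 -1.10852563] 0.02206104022191723
dp cm [  4.38  -0.31 -31.93] ang [-0.06   0.148 -0.785]
```

View pics/w7.png

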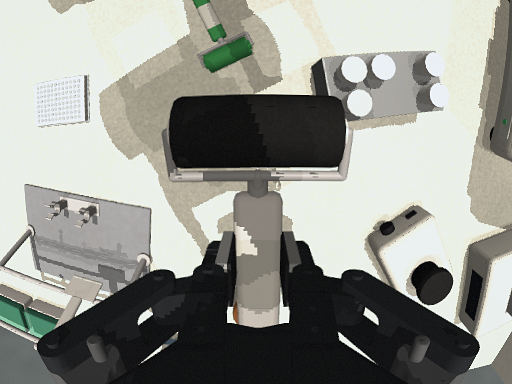

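```bash
python3 -m creep '{"dp":[[4.4,-0.3,-6],[4.4,-0.3,-12],[4.4,-0.3,-18],[4.4,-0.3,-24],[4.4,-0.3,-30],[4.4,-0.3,-31.9],[4.4,-0.3,-31.9],[4.4,-0.3,-31.9],[4.4,-0.3,-31.9],[4.4,-0.3,-31.9]],"angular":[[0,0,0],[-0.01,0.03,-0.15],[-0.02,0.06,-0.32],[-0.04,0.1,-0.5],[-0.05,0.13,-0.66],[-0.06,0.148,-0.785],[-0.06,0.148,-0.785],[-0.06,0.148,-0.785],[-0.06,0.148,-0.785],[-0.06,0.148,-0.785]],"hand":[0,0,0,0,0,0,0,0,0,0]}'
python3 - <<'E'
from h import *
st=arm.observe();im=arm.capture("wrist");cv2.imwrite("pics/w8.png",im);print(st["ee_pos"],st["ee_rot"],st["joint_pos"].round(2),st["finger_gap"])
im=arm.capture("side");crop(im,150,40,200,200,3,"pics/s8.png")
E
```

```text
t: 12.7
ee_pos: [0.5178, 0.0448, 0.3311]
ee_rot: [0.658, 0.259, 0.283, -0.648]
force: [-0.8, 0.4, -0.7]
finger_gap: 0.0223
[0.51775875 0.04480358 0.3310621 ] [ 0.65765612  0.25858257  0.28313393 -0.64842784] [-0.02 -0.01  2.07 -0.03  0.3  -1.53] 0.02229022746197787
```

View pics/w8.png

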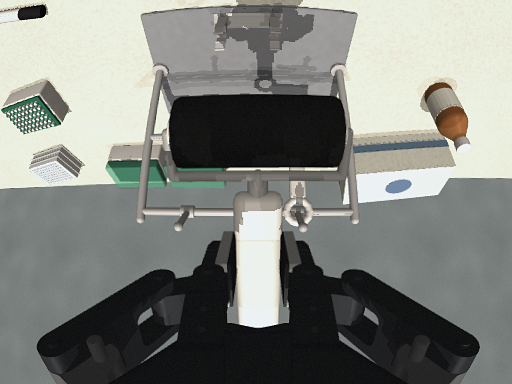

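View pics/s8.png

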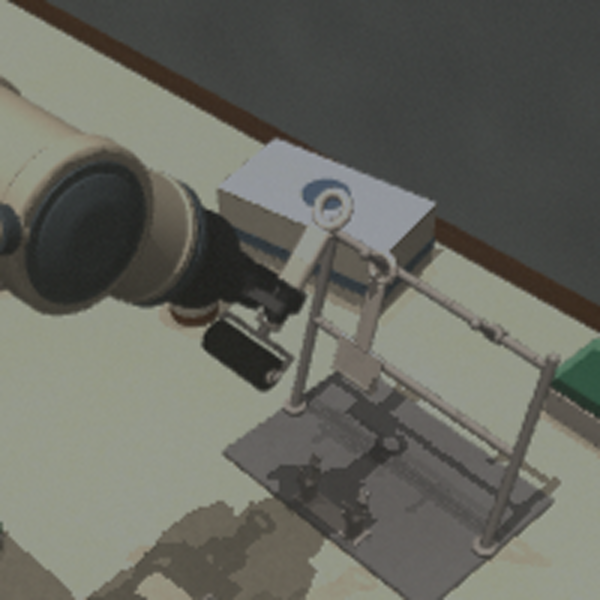

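The empty peg shows at (188,212)→(180,224), the paddle's at (300,213), and the roller eye is clear in the side view. Next I'll compare with the model.

```bash
python3 - <<'E'
from h import *
from fit import *
st=arm.observe();im=cv2.imread("pics/w8.png").copy()
L={"base":[(-105,150,8),(-105,-150,8),(100,-150,8),(100,150,8)],"rail":[(55,140,225),(55,-140,225)],"low":[(28,140,124),(28,-140,124)],"peg":[(55,-75.5,225),(55-35,-75.5,225+35)]}
for k,P in L.items():
    p=wproj(st,np.array([W(v,q) for q in P]));print(k,p.round(1).tolist())
crop(im,130,190,240,60,3.3,"pics/w8c.png")
crop(im,130,0,240,100,3.3,"pics/w8d.png")
E
```

```text
base [[356.5, 13.8], [136.9, 17.2], [167.1, 114.9], [331.2, 113.8]]
rail [[353.2, 211.9], [140.0, 211.9]]
low [[346.5, 137.9], [147.6, 139.1]]
peg [[186.3, 212.5], [176.6, 227.4]]
```

View pics/w8c.png

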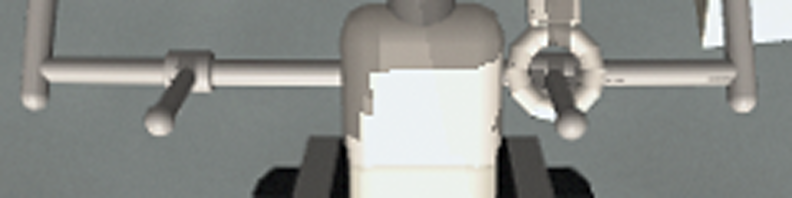

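View pics/w8d.png

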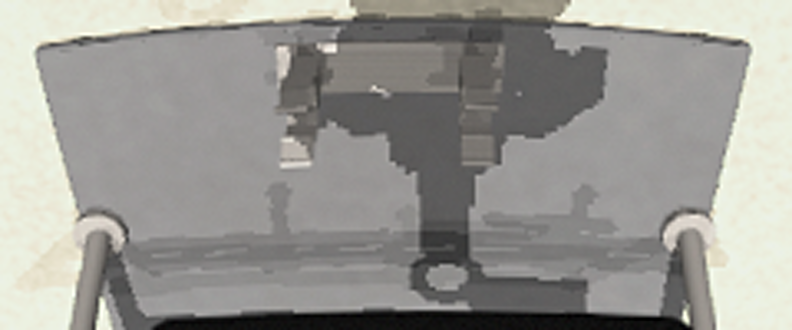

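```bash
cat > fit2.py <<'E'
from h import *
import fit
from fit import W,c1,c2,obs
st8=dict(ee_pos=np.array([0.51775875,0.04480358,0.3310621]),ee_rot=np.array([0.65765612,0.25858257,0.28313393,-0.64842784]))
w=[((-105,-150,8),(141,14.3)),((-105,150,8),(357.2,13.7)),((55,140,225),(353.8,211.8)),((55,-140,225),(141.2,211.5))]
pegw=[(0,(187.3,211.8)),(49.5,(177.9,227.3))]
pegt=[(49.5,c1((618,116))),(0,c1((618,78)))];pegs=[(49.5,c2((375,193))),(0,c2((400,208)))]
def pp(a,y): return (55-.7071*a,y,225+.7071*a)
def f(x):
    v=x[:3];e=[proj(n,W(v,P))[0]-u for n,P,u in obs]
    e+=[1.5*(wproj(st8,W(v,P))[0]-u) for P,u in w]
    e+=[2*(wproj(st8,W(v,pp(a,x[3])))[0]-u) for a,u in pegw]
    e+=[proj("top",W(v,pp(a,x[3])))[0]-u for a,u in pegt]+[proj("side",W(v,pp(a,x[3])))[0]-u for a,u in pegs]
    return np.concatenate(e)
r=least_squares=fit.least_squares(f,[*fit.v,-75],loss="soft_l1");x=r.x;v=x[:3]
if __name__=="__main__": print(x.round(4));print(f(x).reshape(-1,2).round(1).tolist())
E
python3 fit2.py
```

```text
[ 6.45800e-01  2.62000e-02 -4.21000e-02 -7.50656e+01]
[[-0.8, -0.2], [-0.3, -0.3], [0.6, 1.0], [-2.4, 0.0], [0.9, -0.5], [-0.9, 0.2], [-1.0, 1.3], [-0.7, -0.8], [0.3, -0.9], [-0.4, -1.0], [-0.3, -0.1], [-0.2, 1.1], [-4.7, 2.8], [0.7, 0.3], [0.1, -0.0], [-1.2, -0.1], [-0.2, 0.5], [-0.2, -0.6], [-0.6, -0.3], [-0.9, -0.0], [-0.4, -0.4], [0.2, -0.9]]
```

```bash
python3 - <<'E'
from fit2 import *
st=arm.observe();M=R.from_quat(st["ee_rot"]).as_matrix()
im=arm.capture("top");crop(im,150,80,150,150,4,"pics/t8.png")
e=st["ee_pos"]+M@np.array([.08,-.008,0])
print(e,proj("side",e),proj("top",e),((proj("top",e)-[150,80])*4))
c,s=np.cos(v[2]),np.sin(v[2])
# target: eye at a along peg (from rail axis), tool x=(c,s,1) y=(c,s,-1)
X=np.array([c,s,1])/2**.5;Y=np.array([c,s,-1])/2**.5
for a in(80,62,45,25):
    p=W(v,pp(a,x[3]))-X*.08+Y*.008; print(a,p.round(4));delta(pose(p,X,Y))
E
```

```text
Traceback (most recent call last):
  File "fit2.py", line 15, in <module>
    r=least_squares=fit.least_squares(f,[*fit.v,-75],loss="soft_l1");x=r.x;v=x[:3]
                    ~~~~~~~~~~~~~~~~~^^^^^^^^^^^^^^^^^^^^^^^^^^^^^^^
  File "fit2.py", line 10, in f
    v=x[:3];e=[proj(n,W(v,P))[0]-u for n,P,u in obs]
               ~~~~^^^^^^^^^^
  File "h.py", line 7, in proj
    K,T=cam(n); P=np.atleast_2d(P); c=(P-T[:3,3])@T[:3,:3]
        ~~~^^^
  File "h.py", line 5, in cam
    p=arm.camera_params(n); return p["intrinsics"],p["pose"]
ValueError: time passes only in moves, steps and waits
```

```bash
sed -i 's/^def cam(n):/import functools\n_cp=functools.lru_cache(None)(lambda n: arm.camera_params(n))\ndef cam(n):/; s/p=arm.camera_params(n); return/p=_cp(n); return/; s/arm.camera_params("wrist")/_cp("wrist")/g' h.py
cat > sol.py <<'E'
from h import *
from fit import W
def pp(a,y): return (55-.7071*a,y,225+.7071*a)
x=np.array([.6458,.0262,-.0421,-75.07]);v=x[:3]
E
sed -i 's/^s=least_squares/if __name__=="__main__": s=least_squares/; s/loss="soft_l1");v=s.x/loss="soft_l1");v=s.x/' fit.py
cat > q.py <<'E'
from sol import *
st=arm.observe();M=R.from_quat(st["ee_rot"]).as_matrix()
im=arm.capture("top");crop(im,150,80,150,150,4,"pics/t8.png")
e=st["ee_pos"]+M@np.array([.08,-.008,0])
print(e,proj("side",e),proj("top",e),((proj("top",e)-[150,80])*4))
c,s=np.cos(v[2]),np.sin(v[2])
X=np.array([c,s,1])/2**.5;Y=np.array([c,s,-1])/2**.5
for a in(80,62,45,25):
    p=W(v,pp(a,x[3]))-X*.08+Y*.008; print(a,p.round(4));delta(pose(p,X,Y))
E
python3 q.py
```

```text
[0.56831582 0.04258376 0.39316841] [[260.62131106 109.6361648 ]] [[223.97204557 149.1027061 ]] [[295.88818229 276.41082439]]
80 [ 0.5902 -0.0466  0.2193]
dp cm [-2.51 13.26 -8.84] ang [-0.004  0.002  0.001]
62 [ 0.6029 -0.0471  0.2066]
dp cm [-2.51 15.06 -8.85] ang [-0.004  0.002  0.001]
45 [ 0.6149 -0.0476  0.1946]
dp cm [-2.51 16.76 -8.85] ang [-0.004  0.002  0.001]
25 [ 0.6291 -0.0482  0.1805]
dp cm [-2.51 18.76 -8.86] ang [-0.004  0.002  0.001]
```

View pics/t8.png

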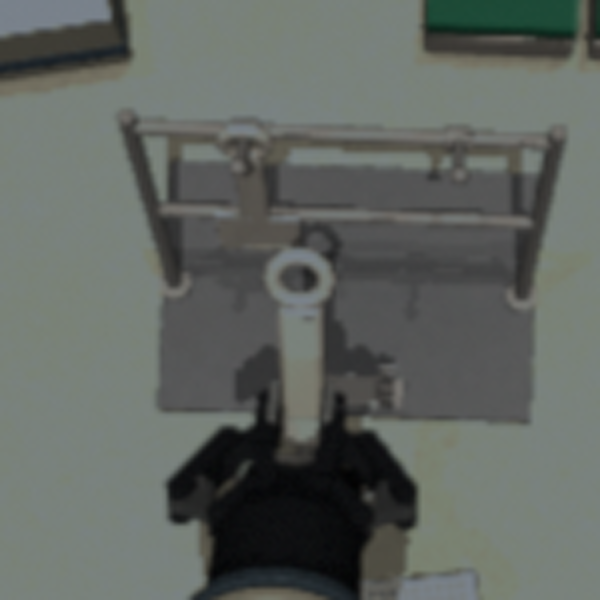

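```bash
python3 -m creep '{"dp":[[-2.5,0,-5],[-2.5,0,-8.85],[-2.5,5,-8.85],[-2.5,9,-8.85],[-2.5,12,-8.85],[-2.5,12.8,-8.85],[-2.5,12.8,-8.85],[-2.5,12.8,-8.85],[-2.5,12.8,-8.85],[-2.5,12.8,-8.85]],"angular":[[0,0,0],[0,0,0],[0,0,0],[0,0,0],[0,0,0],[0,0,0],[0,0,0],[0,0,0],[0,0,0],[0,0,0]],"hand":[0,0,0,0,0,0,0,0,0,0]}'
sed -i 's/(80,62,45,25)/(70,50,30,20)/; s/im=arm.*/im=arm.capture("top");crop(im,200,70,100,100,6,"pics\/t9.png");im=arm.capture("side");crop(im,250,70,100,120,6,"pics\/s9.png");im=arm.capture("wrist");cv2.imwrite("pics\/w9.png",im)/' q.py; python3 q.py
```

```text
t: 14.1
ee_pos: [0.5898, -0.0457, 0.2345]
ee_rot: [0.66, 0.252, 0.278, -0.65]
force: [-0.7, -1.0, -0.7]
finger_gap: 0.0222
[ 0.64167529 -0.04774387  0.29593273] [[303.84455059 141.05576559]] [[263.67906593 127.50967704]] [[454.71626374 190.03870816]]
70 [ 0.5973 -0.0469  0.2123]
dp cm [-0.99  2.08 -0.08] ang [-0.002  0.001 -0.016]
50 [ 0.6114 -0.0475  0.1981]
dp cm [-0.95  4.08 -0.08] ang [-0.002  0.001 -0.016]
30 [ 0.6255 -0.0481  0.184 ]
dp cm [-0.92  6.08 -0.08] ang [-0.002  0.001 -0.016]
20 [ 0.6326 -0.0484  0.1769]
dp cm [-0.91  7.08 -0.09] ang [-0.002  0.001 -0.016]
```

View pics/t9.png

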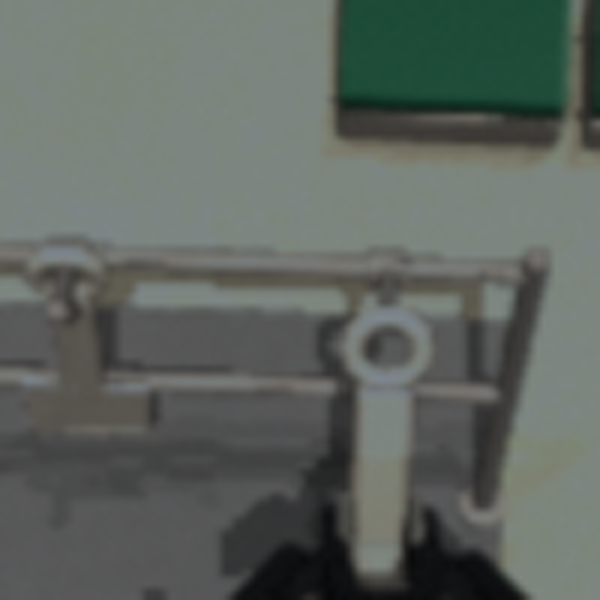

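View pics/s9.png

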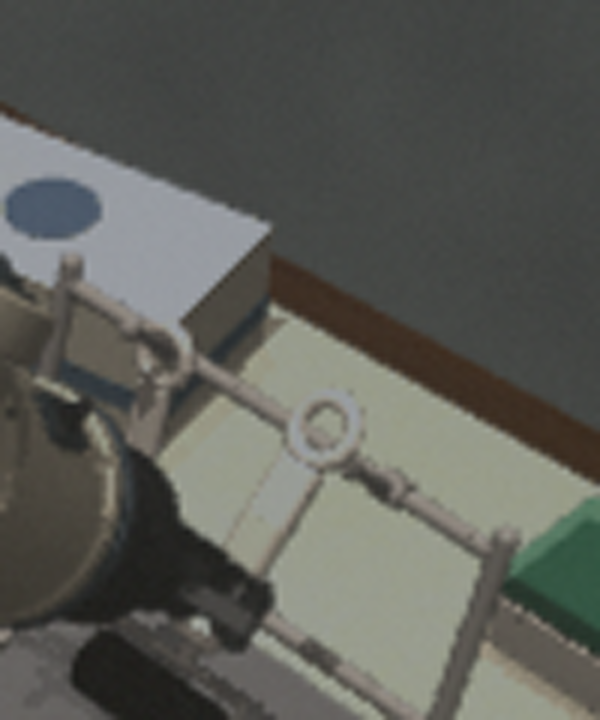

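View pics/w9.png

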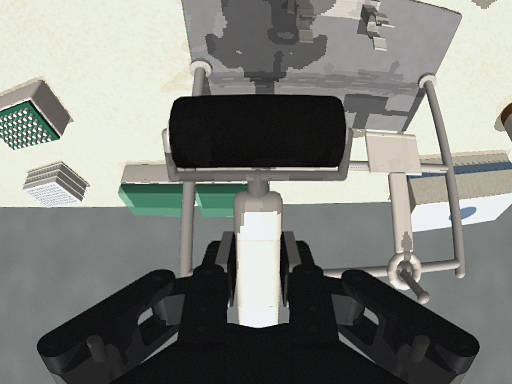

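```bash
python3 - <<'E'
from h import *
st=arm.observe();print(st["joint_pos"].round(3),st["ee_pos"],st["joint_velocities"].round(3),st["ee_rot"])
E
```

```text
[-0.271  0.272  2.077  1.347  0.164 -3.082] [ 0.58992804 -0.04583987  0.23409461] [-0.001  0.003 -0.002  0.003 -0.001  0.002] [ 0.66047197  0.25194602  0.27845662 -0.65020142]
```

The wrist is stuck: j5 is near its lower limit and j6 at its end, so a 45° lift is out of reach here. Next I'll work out from the measured poses which lifts are reachable.

```bash
cat > kin.py <<'E'
from h import *
from scipy.optimize import least_squares
# chain: yaw, pitch j2, pitch j3, roll j4, pitch j5, roll j6
D=[([1.1475,.4942,1.3461,0,1.3025,-.0955],[.20106,.5914,.2272],[.69805,-.11545,.11524,-.69722]),
([.57807,.62519,1.668,0,.84948,-1.10993],[.4359,.35555,.0591],[.70608,.04108,-.04174,-.70571]),
([-.271,.272,2.077,1.347,.164,-3.082],[.58993,-.04584,.2341],[.66047,.25195,.27846,-.6502]),
([-.02,-.01,2.07,-.03,.30,-1.53],[.51776,.0448,.33106],[.65766,.25858,.28313,-.64843])]
Rz=lambda a:R.from_euler("z",a);Ry=lambda a:R.from_euler("y",a)
def fk(j,p):
    r0,h,L1,off,L2,L3,t6=p
    q=Rz(j[0]);P=np.array([0,0,h])+q.apply([r0,0,0])
    q=q*Ry(j[1]);P=P+q.apply([0,0,L1]);q=q*Ry(j[2]);P=P+q.apply([off,0,L2])
    q=q*Rz(j[3])*Ry(j[4])*Rz(j[5]+t6); P=P+q.apply([0,0,L3]);return P,q
def f(p):
    e=[]
    for k,(j,P,Q) in enumerate(D):
        a,q=fk(j,p);w=.2 if k==3 else 1
        e+=list((a-P)*w); e+=list((q.apply([0,0,1])-R.from_quat(Q).apply([0,1,0]))*.1*w)
    return np.array(e)
s=least_squares(f,[0.05,.4,.45,.05,.45,.25,0]);par=s.x
if __name__=="__main__": print(par.round(4),np.abs(f(par)).max())
def ik(rz,tilt,j0=None):  # planar: r,z ; tilt up from vertical-down
    r0,h,L1,off,L2,L3,_=par;tgt=np.array(rz)
    def g(a):
        P,q=fk([0,a[0],a[1],0,np.pi-tilt-a[0]-a[1],0],par);return P[[0,2]]-tgt
    b=least_squares(g,[.2,1.9]);return b.x[0],b.x[1],np.pi-tilt-b.x.sum(),np.abs(b.fun).max()
E
python3 kin.py; python3 - <<'E'
from kin import *
from sol import *
for lift in(20,25,30,35,40,45):
    t=np.radians(lift);c,s=np.cos(v[2]),np.sin(v[2])
    X=np.array([c*np.cos(t),s*np.cos(t),np.sin(t)]);Y=np.array([c*np.sin(t),s*np.sin(t),-np.cos(t)])
    for a in(70,20):
        p=W(v,pp(a,x[3]))-X*.08+Y*.008;print(lift,a,p.round(3),np.round(ik((np.hypot(p[0],p[1]),p[2]),t),3))
E
```

```text
[-0.0646  0.2793  0.6696  0.1371  0.4215  0.3958 -0.8647] 0.0545492550668141
20 70 [ 0.576 -0.046  0.24 ] [0.287 1.743 0.762 0.   ]
20 20 [ 0.611 -0.047  0.204] [0.371 1.715 0.707 0.   ]
25 70 [ 0.579 -0.046  0.233] [0.278 1.822 0.606 0.   ]
25 20 [ 0.614 -0.048  0.198] [0.365 1.794 0.546 0.   ]
30 70 [ 0.583 -0.046  0.228] [0.277 1.9   0.441 0.   ]
30 20 [ 0.618 -0.048  0.192] [0.368 1.871 0.378 0.   ]
35 70 [ 0.587 -0.046  0.222] [0.288 1.976 0.266 0.   ]
35 20 [ 0.623 -0.048  0.187] [0.383 1.946 0.202 0.   ]
40 70 [ 0.592 -0.047  0.217] [0.312 2.051 0.081 0.   ]
40 20 [ 0.627 -0.048  0.182] [0.411 2.018 0.015 0.   ]
45 70 [ 0.597 -0.047  0.212] [ 0.351  2.122 -0.117  0.   ]
45 20 [ 0.633 -0.048  0.177] [ 0.452  2.085 -0.181  0.   ]
```

```bash
sed -i 's/Rz(j\[3\])/Rz(-j[3])/' kin.py; python3 kin.py; sed -i 's/^import/import/' kin.py; python3 - <<'E'
from kin import *
for k,(j,P,Q) in enumerate(D):
    a,q=fk(j,par);print((a-P).round(4),q.apply([0,0,1]).round(3),R.from_quat(Q).apply([0,1,0]).round(3))
E
```

```text
[ 0.1799  0.1924  0.3932  0.0635  0.2813  0.1787 -0.8588] 0.13209995490690196
[ 0.0538 -0.0257 -0.0034] [-0.    -0.001 -1.   ] [-0.    -0.001 -1.   ]
[ 0.0489 -0.0392  0.0398] [-0.001 -0.001 -1.   ] [-0.001 -0.001 -1.   ]
[-0.0557 -0.1321 -0.034 ] [ 0.61  -0.335 -0.718] [ 0.695 -0.028 -0.719]
[ 0.0025 -0.0536 -0.0605] [ 0.705 -0.005 -0.71 ] [ 0.707 -0.025 -0.706]
```

```bash
sed -i 's/Rz(-j\[3\])/Rz(j[3])/; s/q.apply(\[off,0,L2\])/q.apply([off,p[7],L2])/; s/L3,t6=p$/L3,t6=p[:7]/; s/L3,_=par/L3,_=par[:7]/; s/.25,0\])/.25,0,.06])/' kin.py; python3 kin.py;python3 - <<'E'
from kin import *
from sol import *
for lift in(20,25,30,35,40,45):
    t=np.radians(lift);c,s=np.cos(v[2]),np.sin(v[2])
    X=np.array([c*np.cos(t),s*np.cos(t),np.sin(t)]);Y=np.array([c*np.sin(t),s*np.sin(t),-np.cos(t)])
    for a in(70,20):
        p=W(v,pp(a,x[3]))-X*.08+Y*.008;print(lift,a,p.round(3),np.round(ik((np.sqrt(p[0]**2+p[1]**2-.0596**2),p[2]),t),3))
E
```

```text
[-6.0000e-04  2.5650e-01  5.9720e-01  1.1780e-01  3.8480e-01  3.3900e-01
  1.1567e+00  5.9600e-02] 0.0005493547780110131
20 70 [ 0.576 -0.046  0.24 ] [0.277 1.742 0.774 0.   ]
20 20 [ 0.611 -0.047  0.204] [0.37  1.71  0.713 0.   ]
25 70 [ 0.579 -0.046  0.233] [0.268 1.817 0.62  0.   ]
25 20 [ 0.614 -0.048  0.198] [0.365 1.785 0.556 0.   ]
30 70 [ 0.583 -0.046  0.228] [0.268 1.891 0.46  0.   ]
30 20 [ 0.618 -0.048  0.192] [0.368 1.858 0.392 0.   ]
35 70 [ 0.587 -0.046  0.222] [0.277 1.963 0.291 0.   ]
35 20 [ 0.623 -0.048  0.187] [0.382 1.928 0.221 0.   ]
40 70 [ 0.592 -0.047  0.217] [0.299 2.032 0.112 0.   ]
40 20 [ 0.627 -0.048  0.182] [0.407 1.994 0.042 0.   ]
45 70 [ 0.597 -0.047  0.212] [ 0.334  2.098 -0.076  0.   ]
45 20 [ 0.633 -0.048  0.177] [ 0.445  2.056 -0.145  0.   ]
```

The kinematic model now fits to 0.5 mm. The reachable lift is about 35°, so I'll insert at 30° lift, which is still only 15° off the peg axis.

```bash
cat >> sol.py <<'E'
def tgt(lift,a,grip=.08,gy=-.008,dz=0,toollift=None):
    "tool pose with handle lifted `lift` deg, eye a mm up the peg axis from the rail centre"
    t=np.radians(lift);c,s=np.cos(v[2]),np.sin(v[2])
    def ax(t): return np.array([c*np.cos(t),s*np.cos(t),np.sin(t)]),np.array([c*np.sin(t),s*np.sin(t),-np.cos(t)])
    H,_=ax(t);X,Y=ax(np.radians(lift if toollift is None else toollift))
    g=W(v,pp(a,x[3]))-H*grip   # roller_grip in world
    return pose(g-Y*gy,X,Y)
E
python3 - <<'E'
from sol import *
T=tgt(30,85);print(T[:3,3]);delta(T)
M=R.from_quat([0.65765612,0.25858257,0.28313393,-0.64842784]).as_matrix()
p=np.array([0.51775875,0.04480358,0.3310621])+M@np.array([-.025,.128,-.0885])
print("from cmd",(M.T@(T[:3,3]-p)*100).round(2),R.from_matrix(M.T@T[:3,:3]).as_rotvec().round(3))
E
```

```text
[ 0.57231732 -0.04584113  0.2381753 ]
dp cm [-0.98 -1.52 -0.07] ang [-0.002  0.001  0.245]
from cmd [ 0.02 -2.15 -0.02] [-0.004  0.003  0.263]
```

```bash
python3 -m creep '{"dp":[[0,-0.5,0],[0,-1,0],[0,-1.5,0],[0,-2.1,0],[0,-2.1,0],[0,-2.1,0],[0,-2.1,0],[0,-2.1,0],[0,-2.1,0],[0,-2.1,0]],"angular":[[0,0,0.07],[0,0,0.14],[0,0,0.2],[0,0,0.26],[0,0,0.26],[0,0,0.26],[0,0,0.26],[0,0,0.26],[0,0,0.26],[0,0,0.26]],"hand":[0,0,0,0,0,0,0,0,0,0]}'
python3 - <<'E'
from sol import *
print(arm.observe()["joint_pos"].round(3))
delta(tgt(30,85));delta(tgt(30,65))
E
```

```text
t: 15.5
ee_pos: [0.5754, -0.0453, 0.2485]
ee_rot: [0.687, 0.164, 0.192, -0.681]
force: [-0.7, -0.5, -0.9]
finger_gap: 0.0219
[-0.24   0.226  1.867  0.185  0.557 -1.902]
dp cm [-0.77  0.75 -0.07] ang [-0.002  0.001 -0.015]
dp cm [-0.22  2.68 -0.07] ang [-0.002  0.001 -0.015]
```

```bash
python3 -m creep '{"dp":[[-0.8,0.75,-0.05],[-0.5,1.5,-0.05],[-0.4,2.2,-0.05],[-0.2,2.7,-0.05],[-0.2,2.7,-0.05],[-0.2,2.7,-0.05],[-0.2,2.7,-0.05],[-0.2,2.7,-0.05],[-0.2,2.7,-0.05],[-0.2,2.7,-0.05]],"angular":[[0,0,-0.015],[0,0,-0.015],[0,0,-0.015],[0,0,-0.015],[0,0,-0.015],[0,0,-0.015],[0,0,-0.015],[0,0,-0.015],[0,0,-0.015],[0,0,-0.015]],"hand":[0,0,0,0,0,0,0,0,0,0]}'
python3 - <<'E'
from sol import *
st=arm.observe();M=R.from_quat(st["ee_rot"]).as_matrix()
im=arm.capture("top");crop(im,225,90,75,75,8,"pics/t10.png");im=arm.capture("side");crop(im,275,115,75,75,8,"pics/s10.png")
e=st["ee_pos"]+M@np.array([.08,-.008,0])
for n,o in(("top",(225,90)),("side",(275,115))):
    print(n,"eye",((proj(n,e)-o)*8+3.5).round(),"ball",((proj(n,W(v,pp(49.5,x[3])))-o)*8+3.5).round(),"root",((proj(n,W(v,pp(8,x[3])))-o)*8+3.5).round())
delta(tgt(30,65));delta(tgt(30,45));delta(tgt(30,25))
E
```

```text
t: 16.75
ee_pos: [0.5868, -0.0463, 0.2241]
ee_rot: [0.686, 0.169, 0.197, -0.68]
force: [-0.1, -0.0, -0.7]
finger_gap: 0.0221
top eye [[312. 293.]] ball [[312. 270.]] root [[310. 208.]]
side eye [[250. 254.]] ball [[267. 264.]] root [[314. 286.]]
dp cm [-0.03 -0.01 -0.02] ang [-0.002  0.001 -0.   ]
dp cm [ 0.49  1.92 -0.02] ang [-0.002  0.001 -0.   ]
dp cm [ 1.    3.85 -0.02] ang [-0.002  0.001 -0.   ]
```

View pics/t10.png

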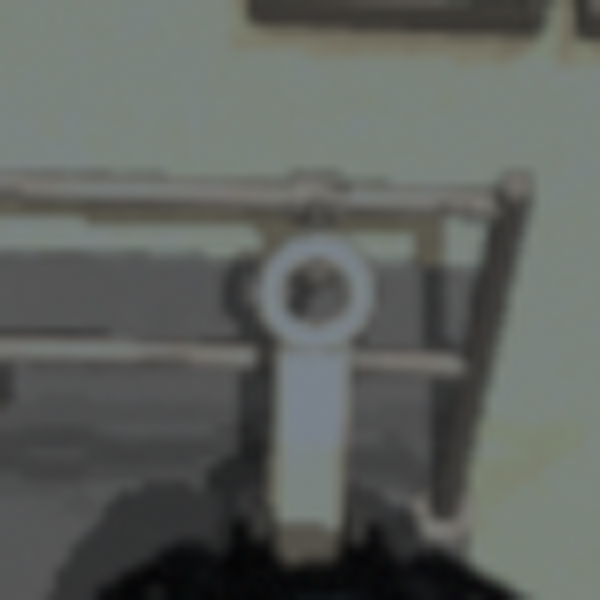

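View pics/s10.png

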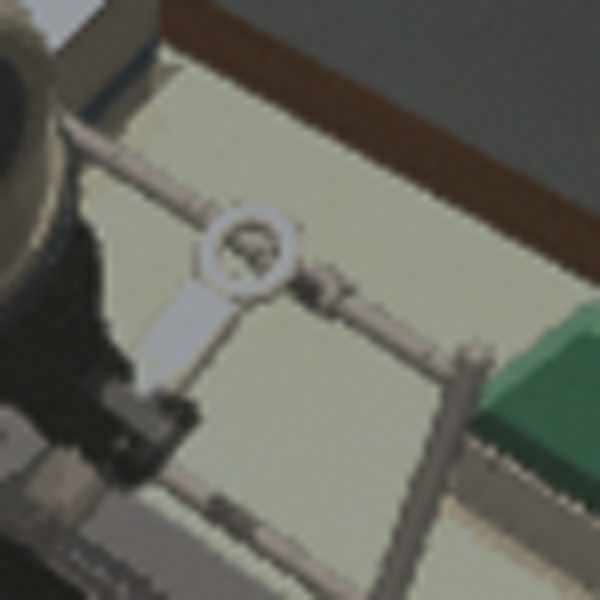

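```bash
python3 - <<'E'
from h import *
im=arm.capture("side");c=im[130:165,290:325].astype(float)*1.6
cv2.imwrite("pics/s11.png",cv2.resize(np.clip(c,0,255).astype(np.uint8),None,fx=16,fy=16,interpolation=cv2.INTER_LANCZOS4))
E
```

```text
(no output)
```

View pics/s11.png

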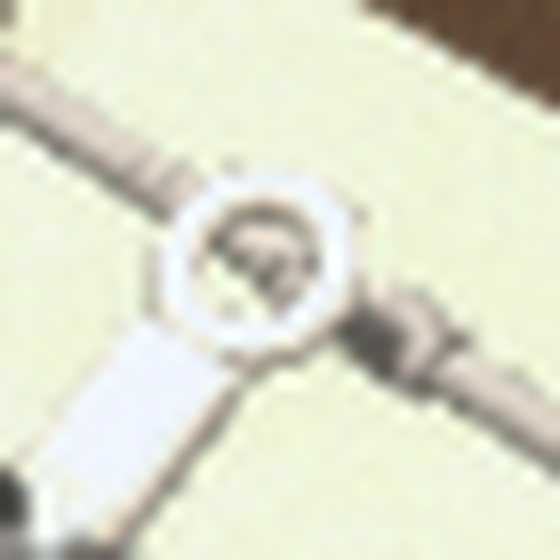

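Ball is inside the ring in both views. In the side view it's about 1.4 px high relative to the eye, so I'll raise the eye 2–3 mm across the peg axis and slide on.

```bash
python3 -m creep '{"dp":[[0.24,-0.05,0],[0.24,-0.05,0],[0.35,0.4,0],[0.45,0.8,0],[0.55,1.2,0],[0.65,1.6,0],[0.73,1.85,0],[0.73,1.85,0],[0.73,1.85,0],[0.73,1.85,0]],"angular":[[0,0,0],[0,0,0],[0,0,0],[0,0,0],[0,0,0],[0,0,0],[0,0,0],[0,0,0],[0,0,0],[0,0,0]],"hand":[0,0,0,0,0,0,0,0,0,0]}'
python3 - <<'E'
from sol import *
print(arm.observe()["force"],arm.observe()["moment"])
def up(im,x,y,w,h,s,n): cv2.imwrite(n,cv2.resize(np.clip(im[y:y+h,x:x+w]*1.6,0,255).astype(np.uint8),None,fx=s,fy=s,interpolation=cv2.INTER_LANCZOS4))
up(arm.capture("side"),285,125,45,45,12,"pics/s12.png");up(arm.capture("top"),245,105,40,40,12,"pics/t12.png")
delta(tgt(30,45));delta(tgt(30,25))
E
```

```text
t: 18.15
ee_pos: [0.6023, -0.0469, 0.2118]
ee_rot: [0.686, 0.169, 0.197, -0.68]
force: [-0.0, -0.1, -0.8]
finger_gap: 0.0222
[-0.00913883 -0.05509456 -0.80275167] [-0.00807764  0.32714102  0.01051254]
dp cm [-0.25  0.08 -0.02] ang [-0.002  0.001 -0.   ]
dp cm [ 0.27  2.01 -0.02] ang [-0.002  0.001 -0.   ]
```

View pics/s12.png

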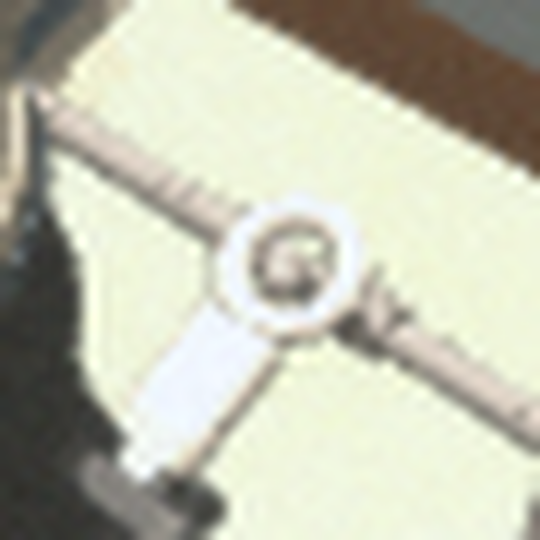

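View pics/t12.png

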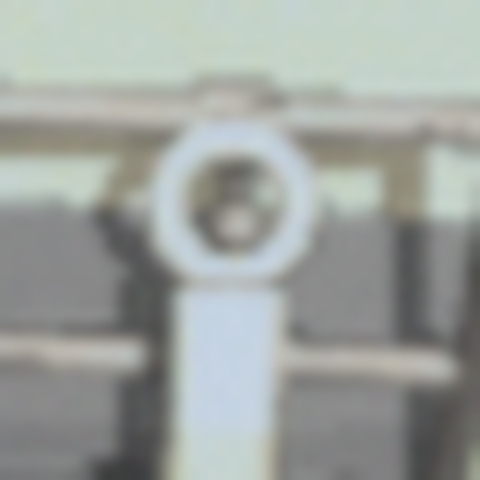

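```bash
python3 -m creep '{"dp":[[0.1,0.4,0],[0.2,0.8,0],[0.3,1.2,0],[0.4,1.6,0],[0.5,1.93,0],[0.5,1.93,0],[0.5,1.93,0],[0.5,1.93,0],[0.5,1.93,0],[0.5,1.93,0]],"angular":[[0,0,0],[0,0,0],[0,0,0],[0,0,0],[0,0,0],[0,0,0],[0,0,0],[0,0,0],[0,0,0],[0,0,0]],"hand":[0,0,0,0,0,0,0,0,0,0]}'
python3 - <<'E'
from sol import *
print(arm.observe()["force"],arm.observe()["moment"])
def up(im,x,y,w,h,s,n): cv2.imwrite(n,cv2.resize(np.clip(im[y:y+h,x:x+w]*1.6,0,255).astype(np.uint8),None,fx=s,fy=s,interpolation=cv2.INTER_LANCZOS4))
up(arm.capture("side"),255,115,80,80,8,"pics/s13.png");up(arm.capture("top"),245,105,40,40,12,"pics/t13.png")
for L in(40,50,60,67): print(L);delta(tgt(L,26,toollift=30))
E
```

```text
t: 19.5
ee_pos: [0.6163, -0.0474, 0.1976]
ee_rot: [0.686, 0.169, 0.197, -0.68]
force: [0.6, -0.1, -1.5]
finger_gap: 0.0221
[ 0.55102296 -0.10570271 -1.52657717] [ 0.02591729  0.36391305 -0.00988412]
40
dp cm [-0.13  1.37 -0.02] ang [-0.002  0.001 -0.   ]
50
dp cm [ 0.23  2.71 -0.03] ang [-0.002  0.001 -0.   ]
60
dp cm [ 0.82  3.98 -0.03] ang [-0.002  0.001 -0.   ]
67
dp cm [ 1.36  4.79 -0.03] ang [-0.002  0.001 -0.   ]
```

View pics/s13.png

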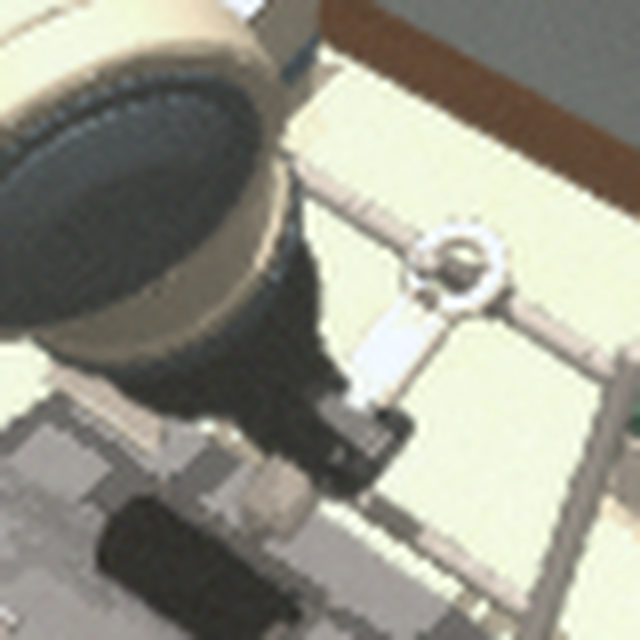

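View pics/t13.png

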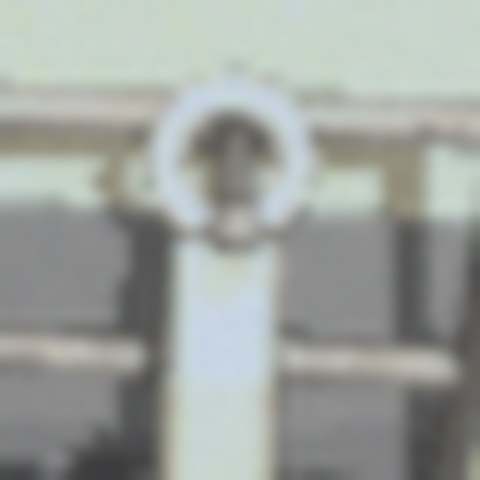

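Threaded on the peg. Now I'll swing the grip down the arc about the eye with the tool's attitude kept, so the handle pivots in the pads.

```bash
python3 -m creep '{"dp":[[-0.05,0.3,0],[-0.1,0.6,0],[-0.1,1,0],[-0.1,1.4,0],[0,1.75,0],[0.1,2.1,0],[0.15,2.4,0],[0.2,2.7,0],[0.2,2.7,0],[0.2,2.7,0]],"angular":[[0,0,0],[0,0,0],[0,0,0],[0,0,0],[0,0,0],[0,0,0],[0,0,0],[0,0,0],[0,0,0],[0,0,0]],"hand":[0,0,0,0,0,0,0,0,0,0]}'
python3 - <<'E'
from sol import *
print(arm.observe()["force"],arm.observe()["moment"])
def up(im,x,y,w,h,s,n): cv2.imwrite(n,cv2.resize(np.clip(im[y:y+h,x:x+w]*1.6,0,255).astype(np.uint8),None,fx=s,fy=s,interpolation=cv2.INTER_LANCZOS4))
up(arm.capture("side"),255,115,80,80,8,"pics/s14.png");cv2.imwrite("pics/w14.png",arm.capture("wrist"))
for L in(50,60,67): print(L);delta(tgt(L,26,toollift=30))
E
```

```text
t: 20.85
ee_pos: [0.6316, -0.0481, 0.1752]
ee_rot: [0.686, 0.169, 0.197, -0.68]
force: [-1.1, -0.6, 3.7]
finger_gap: 0.0221
[-1.12635336 -0.61605873  3.68063469] [-0.07954242 -0.34287844 -0.14586249]
50
dp cm [ 0.01  0.02 -0.02] ang [-0.002  0.001 -0.   ]
60
dp cm [ 0.6   1.28 -0.03] ang [-0.002  0.001 -0.   ]
67
dp cm [ 1.14  2.1  -0.03] ang [-0.002  0.001 -0.   ]
```

View pics/s14.png

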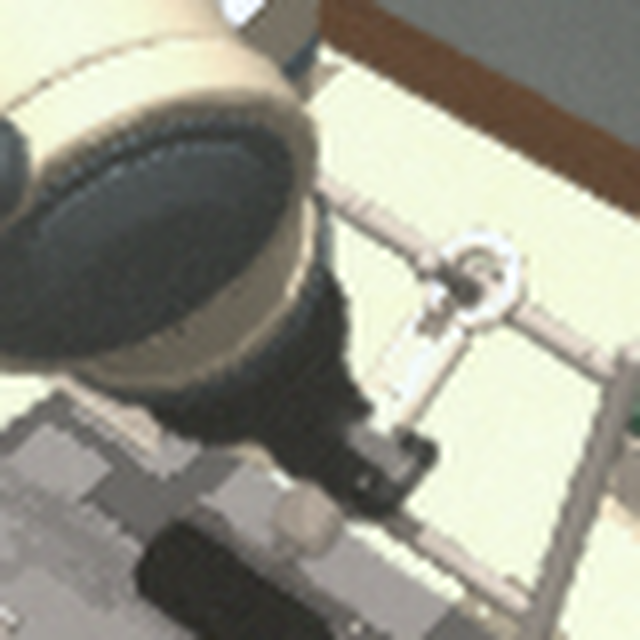

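View pics/w14.png

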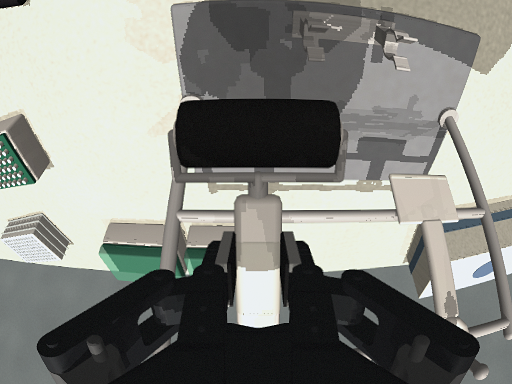

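```bash
python3 - <<'E'
from sol import *
c,s=np.cos(v[2]),np.sin(v[2])
ax=lambda t:(np.array([c*np.cos(t),s*np.cos(t),np.sin(t)]),np.array([c*np.sin(t),s*np.sin(t),-np.cos(t)]))
X,Y=ax(np.radians(30))
for L in(30,40,50,60,65,70):
    g=W(v,(41.6,x[3],231.4))-ax(np.radians(L))[0]*.08;print(L,g.round(3));delta(pose(g+Y*.008,X,Y))
E
```

```text
30 [ 0.615 -0.048  0.191]
dp cm [-0.64 -1.43 -0.02] ang [-0.002  0.001 -0.   ]
40 [ 0.623 -0.048  0.18 ]
dp cm [-0.51 -0.04 -0.02] ang [-0.002  0.001 -0.   ]
50 [ 0.633 -0.048  0.17 ]
dp cm [-0.15  1.31 -0.03] ang [-0.002  0.001 -0.   ]
60 [ 0.644 -0.049  0.162]
dp cm [ 0.44  2.57 -0.03] ang [-0.002  0.001 -0.   ]
65 [ 0.65  -0.049  0.159]
dp cm [ 0.81  3.16 -0.03] ang [-0.002  0.001 -0.   ]
70 [ 0.657 -0.049  0.156]
dp cm [ 1.24  3.71 -0.03] ang [-0.002  0.001 -0.   ]
```

```bash
python3 -m creep '{"dp":[[-0.1,0.3,0],[-0.1,0.6,0],[-0.1,0.9,0],[-0.1,1.2,0],[-0.1,1.4,0],[-0.1,1.4,0],[-0.1,1.4,0],[-0.1,1.4,0],[-0.1,1.4,0],[-0.1,1.4,0]],"angular":[[0,0,0],[0,0,0],[0,0,0],[0,0,0],[0,0,0],[0,0,0],[0,0,0],[0,0,0],[0,0,0],[0,0,0]],"hand":[0,0,0,0,0,0,0,0,0,0]}'
python3 - <<'E'
from sol import *
print(arm.observe()["force"],arm.observe()["moment"])
def up(im,x,y,w,h,s,n): cv2.imwrite(n,cv2.resize(np.clip(im[y:y+h,x:x+w]*1.6,0,255).astype(np.uint8),None,fx=s,fy=s,interpolation=cv2.INTER_LANCZOS4))
up(arm.capture("side"),255,115,80,80,8,"pics/s15.png");cv2.imwrite("pics/w15.png",arm.capture("wrist"))
E
```

```text
t: 22.2
ee_pos: [0.6374, -0.0482, 0.1623]
ee_rot: [0.686, 0.169, 0.197, -0.68]
force: [-3.8, 1.1, 2.0]
finger_gap: 0.0222
[-3.79073337  1.08404985  2.02145503] [0.00795528 0.33742207 0.05050939]
```

View pics/s15.png

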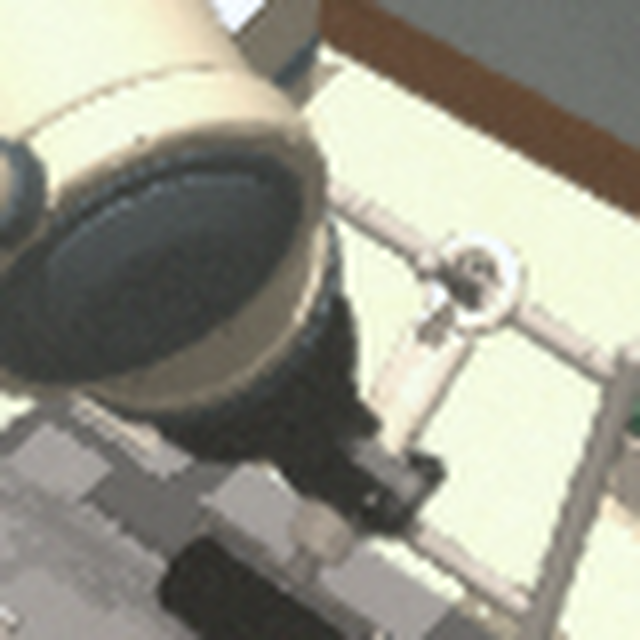

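View pics/w15.png

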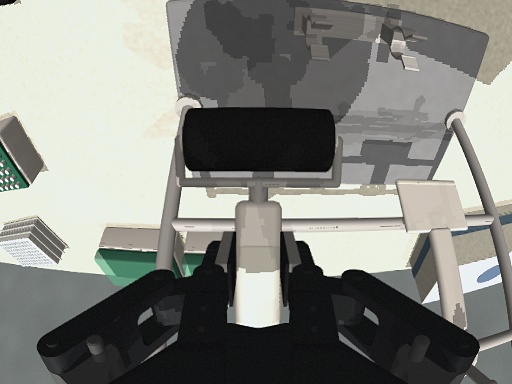

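It's pivoting (the roller recedes in the wrist view) with only about 4 N. I'll keep going to about 65°.

```bash
python3 -m creep '{"dp":[[0.1,0.3,0],[0.2,0.6,0],[0.35,0.9,0],[0.5,1.2,0],[0.7,1.5,0],[0.95,1.85,0],[1.1,2.05,0],[1.1,2.05,0],[1.1,2.05,0],[1.1,2.05,0]],"angular":[[0,0,0],[0,0,0],[0,0,0],[0,0,0],[0,0,0],[0,0,0],[0,0,0],[0,0,0],[0,0,0],[0,0,0]],"hand":[0,0,0,0,0,0,0,0,0,0]}'
python3 - <<'E'
from sol import *
print(arm.observe()["force"],arm.observe()["moment"])
def up(im,x,y,w,h,s,n): cv2.imwrite(n,cv2.resize(np.clip(im[y:y+h,x:x+w]*1.6,0,255).astype(np.uint8),None,fx=s,fy=s,interpolation=cv2.INTER_LANCZOS4))
up(arm.capture("side"),255,115,80,80,8,"pics/s16.png");cv2.imwrite("pics/w16.png",arm.capture("wrist"))
E
```

```text
t: 23.55
ee_pos: [0.6551, -0.0486, 0.1482]
ee_rot: [0.686, 0.167, 0.195, -0.68]
force: [-10.8, -2.3, -7.1]
finger_gap: 0.0223
[-10.83445607  -2.29816013  -7.05048198] [-0.02778724  1.83532537 -0.22420833]
```

View pics/s16.png

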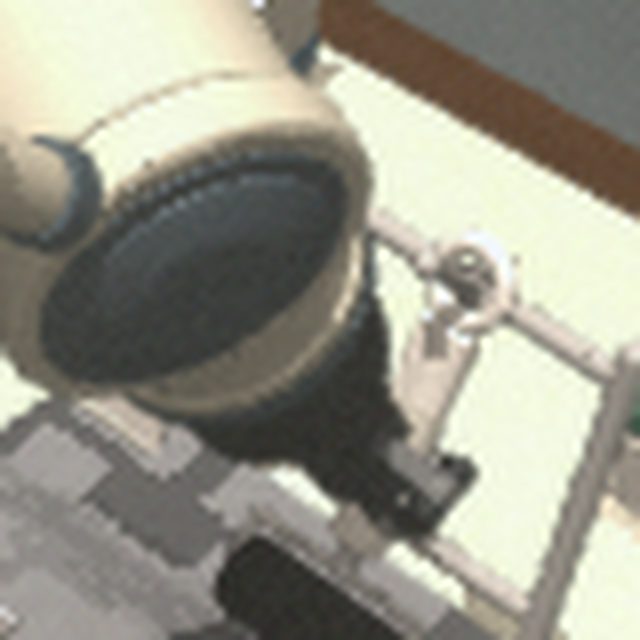

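View pics/w16.png

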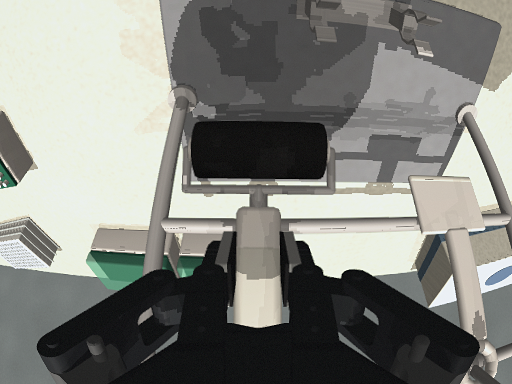

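```bash
python3 -m creep '{"dp":[[0,0,0],[0,0,0],[0,0,0],[0,0,0],[0,0,0],[0,-1,0],[0,-3,0],[0,-6,0],[0,-10,0],[0,-12,0]],"angular":[[0,0,0],[0,0,0],[0,0,0],[0,0,0],[0,0,0],[0,0,0],[0,0,0],[0,0,0],[0,0,0],[0,0,0]],"hand":[0.5,0.5,0.6,0.6,0.6,0.6,0.6,0.6,0.6,0.6]}'
python3 - <<'E'
from sol import *
print(arm.observe()["force"],arm.observe()["ee_pos"])
cv2.imwrite("pics/w17.png",arm.capture("wrist"))
def up(im,x,y,w,h,s,n): cv2.imwrite(n,cv2.resize(np.clip(im[y:y+h,x:x+w]*1.6,0,255).astype(np.uint8),None,fx=s,fy=s,interpolation=cv2.INTER_LANCZOS4))
up(arm.capture("side"),215,105,130,130,6,"pics/s17.png")
E
```

```text
t: 24.9
ee_pos: [0.5967, -0.0468, 0.2565]
ee_rot: [0.686, 0.17, 0.198, -0.679]
force: [0.2, -0.3, -0.1]
finger_gap: 0.0512
[ 0.17167966 -0.34161663 -0.10282841] [ 0.59674277 -0.04679791  0.25652262]
```

View pics/w17.png

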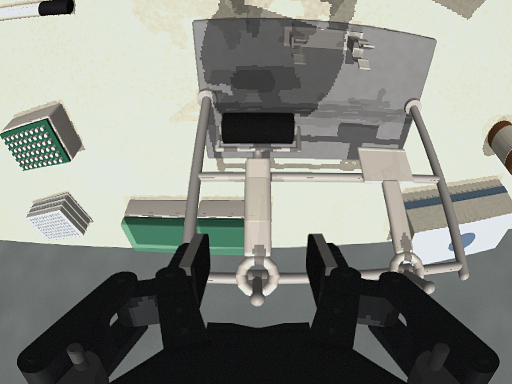

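View pics/s17.png

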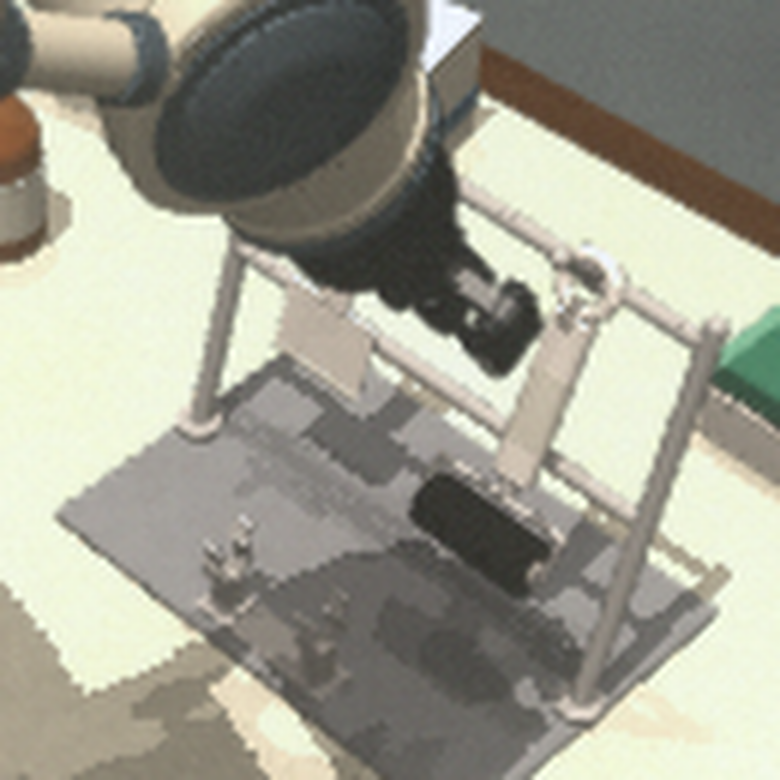

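The roller hangs on the empty peg (eye round the peg at (257,272), leaning on the lower rail) and the paddle is in place. Next: look at the clips from above on the way to the marker.

```bash
python3 - <<'E'
from sol import *
h=v[2]-np.pi/2
delta(pose(W(v,(-95,-40,200)),[np.cos(h),np.sin(h),0],[0,0,-1]))
E
```

```text
dp cm [-7.14  2.43  3.51] ang [-0.413  1.532  0.412]
```

```bash
python3 -m creep '{"dp":[[-3,-4,0],[-7.1,-6,3.5],[-7.1,-6,3.5],[-7.1,-6,3.5],[-7.1,-4,3.5],[-7.1,-2,3.5],[-7.1,0,3.5],[-7.1,2.4,3.5],[-7.1,2.4,3.5],[-7.1,2.4,3.5]],"angular":[[0,0,0],[-0.04,0.15,0.04],[-0.09,0.33,0.09],[-0.13,0.5,0.13],[-0.18,0.68,0.18],[-0.23,0.85,0.23],[-0.27,1.03,0.27],[-0.32,1.2,0.32],[-0.37,1.37,0.37],[-0.413,1.532,0.412]],"hand":[0.6,0.6,0.6,0.6,0.6,0.6,0.6,0.6,0.6,0.6]}'
python3 - <<'E'
from sol import *
st=arm.observe();im=arm.capture("wrist");cv2.imwrite("pics/w18.png",im);print(st["ee_pos"].tolist(),st["ee_rot"].tolist(),st["joint_pos"].round(2))
for sy in(34,-34):
  for dx in(-11.5,11.5): print(sy,dx,wproj(st,W(v,(-82.5+dx,sy,66))).round(1),wproj(st,W(v,(-82.5+dx,sy,46))).round(1))
E
```

```text
t: 26.25
ee_pos: [0.5495, -0.0095, 0.197]
ee_rot: [0.506, -0.488, 0.502, -0.504]
force: [-0.0, -0.3, 0.3]
finger_gap: 0.0513
[0.5495001014580663, -0.009454191300636218, 0.19702331699119696] [0.5061873287968363, -0.4876217742137611, 0.5017353349517629, -0.5042430437189886] [-0.12  0.42  1.58 -0.02  1.13 -0.13]
34 -11.5 [[262.3 105.4]] [[261.7 105.4]]
34 11.5 [[287.3 107.3]] [[285.1 107.1]]
-34 -11.5 [[257.6 177.3]] [[257.4 172.5]]
-34 11.5 [[281.6 178.7]] [[279.8 173.9]]
```

View pics/w18.png

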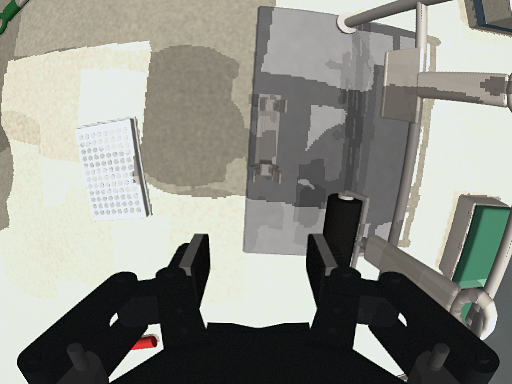

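```bash
python3 - <<'E'
from h import *
im=cv2.imread("pics/w18.png");crop(im,235,80,70,115,7,"pics/w18c.png")
E
```

```text
(no output)
```

View pics/w18c.png

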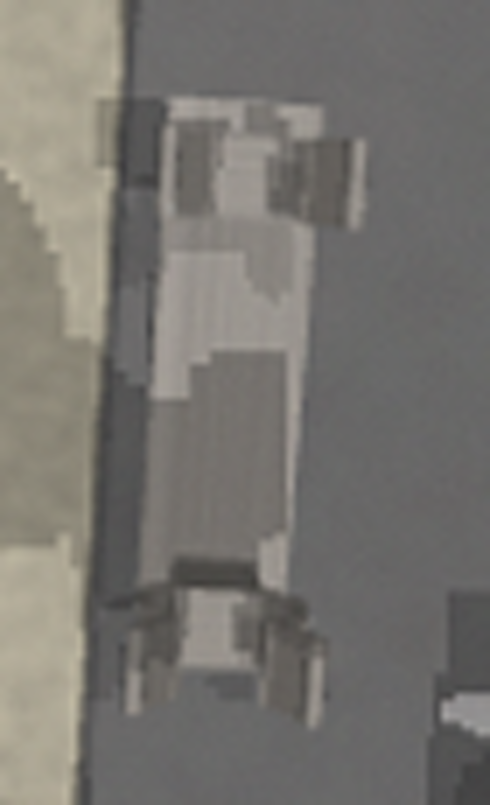

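```bash
python3 - <<'E'
from sol import *
h=np.arctan2(.970,.242)-np.pi;print(h)
delta(pose([.4645,-.3405,.12],[np.cos(h),np.sin(h),0],[0,0,-1]))
from scipy.optimize import least_squares
st=dict(ee_pos=np.array([0.5495001014580663, -0.009454191300636218, 0.19702331699119696]),ee_rot=np.array([0.5061873287968363, -0.4876217742137611, 0.5017353349517629, -0.5042430437189886]))
o={(34,12):(285.7,106.3),(34,-12):(260.7,104),(-34,-12):(254.6,176.2),(-34,12):(280.3,177.5)}
f=lambda w:np.concatenate([wproj(st,W(v,(w[0]+dx,w[1]+sy,66)))[0]-u for (sy,dx),u in o.items()])
r=least_squares(f,[-82,0]);print(r.x,r.fun.round(1))
E
```

```text
-1.8152897886012722
dp cm [32.84  8.09 -9.05] ang [-0.013  0.256  0.013]
[-84.30483483   1.00941491] [ 0.3 -0.2 -0.9  0.2  0.6 -0.1  0.   0.1]
```

```bash
python3 -m creep '{"dp":[[6,0,-1.5],[12,0,-3],[18,2,-5],[24,4,-7],[30,6,-9],[32.8,8.1,-9.05],[32.8,8.1,-9.05],[32.8,8.1,-9.05],[32.8,8.1,-9.05],[32.8,8.1,-9.05]],"angular":[[-0.01,0,0.01],[-0.01,0.08,0.01],[-0.01,0.16,0.01],[-0.01,0.256,0.01],[-0.01,0.256,0.01],[-0.01,0.256,0.01],[-0.01,0.256,0.01],[-0.01,0.256,0.01],[-0.01,0.256,0.01],[-0.01,0.256,0.01]],"hand":[0.8,0.8,0.8,0.8,0.8,0.8,0.8,0.8,0.8,0.8]}'
python3 - <<'E'
from sol import *
st=arm.observe();im=arm.capture("wrist");cv2.imwrite("pics/w19.png",im);print(st["ee_pos"].tolist(),st["ee_rot"].tolist(),st["joint_pos"].round(2))
for d in arm.trace("wrist","marker")[:2]:
    ys,xs=np.nonzero(d["pixels"]);print(d["conf"],d["extent"])
    P=wonz(st,np.c_[xs,ys],.010)[:,:2];c=P.mean(0);u,s,vt=np.linalg.svd(P-c,full_matrices=False);q=(P-c)@vt.T
    print(c.round(4),vt[0].round(3),np.ptp(q,axis=0).round(3),(c+vt.T@((q.max(0)+q.min(0))/2)).round(4))
E
```

```text
t: 27.55
ee_pos: [0.4693, -0.3406, 0.122]
ee_rot: [0.439, -0.55, 0.557, -0.44]
force: [-0.1, -0.6, -0.0]
finger_gap: 0.0685
[0.4692989764187547, -0.34063897830421636, 0.12198621651532975] [0.43943729946273385, -0.5501581208447606, 0.5571405408784011, -0.44024461339031057] [-0.73  0.55  1.59 -0.    1.   -0.5 ]
0.94 [239.1, 100.5, 25.0, 167.1]
[ 0.4651 -0.334 ] [-0.239 -0.971] [0.154 0.022] [ 0.4637 -0.3396]
0.72 [56.2, 147.1, 108.9, 91.1]
[ 0.328  -0.3108] [-0.946 -0.325] [0.16 0.02] [ 0.3177 -0.3144]
```

View pics/w19.png

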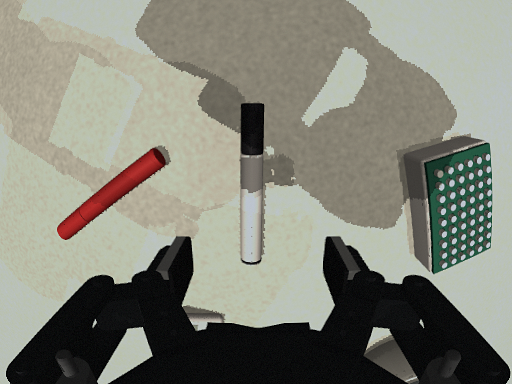

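Close view: the white marker with black cap is at (252,184), lined up between the fingers. The red look-alike is at (112,194).

```bash
python3 - <<'E'
from sol import *
h=np.arctan2(-.971,-.239)
delta(pose([.4637,-.3396,.001],[np.cos(h),np.sin(h),0],[0,0,-1]))
E
```

```text
dp cm [-0.06 12.08 -0.66] ang [-0.008  0.013  0.005]
```

```bash
python3 -m creep '{"dp":[[-0.05,4,-0.65],[-0.05,8,-0.65],[-0.05,10.5,-0.65],[-0.05,12.1,-0.65],[-0.05,12.1,-0.65],[-0.05,12.1,-0.65],[-0.05,12.1,-0.65],[-0.05,12.1,-0.65],[-0.05,12.1,-0.65],[-0.05,12.1,-0.65]],"angular":[[-0.008,0.013,0.005],[-0.008,0.013,0.005],[-0.008,0.013,0.005],[-0.008,0.013,0.005],[-0.008,0.013,0.005],[-0.008,0.013,0.005],[-0.008,0.013,0.005],[-0.008,0.013,0.005],[-0.008,0.013,0.005],[-0.008,0.013,0.005]],"hand":[0.6,0.6,0.6,0.6,0.6,0,0,0,0,0]}'
python3 -m creep '{"dp":[[0,0,0],[0,0,0],[0,-3,0],[0,-6,0],[0,-9,0],[0,-11,0],[0,-11,0],[0,-11,0],[0,-11,0],[0,-11,0]],"angular":[[0,0,0],[0,0,0],[0,0,0],[0,0,0],[0,0,0],[0,0,0],[0,0,0],[0,0,0],[0,0,0],[0,0,0]],"hand":[0,0,0,0,0,0,0,0,0,0]}'
python3 - <<'E'
from sol import *
st=arm.observe();im=arm.capture("wrist");cv2.imwrite("pics/w20.png",im)
h=v[2]-np.pi/2
for z in(.14,.075,.037):
    delta(pose(W(v,(-84.3,1,z*1000)),[np.cos(h),np.sin(h),0],[0,0,-1]))
E
```

```text
t: 28.9
ee_pos: [0.4639, -0.3406, 0.0016]
ee_rot: [0.436, -0.556, 0.557, -0.436]
force: [-2.0, 1.6, 7.9]
finger_gap: 0.0175
t: 30.15
ee_pos: [0.4632, -0.34, 0.1098]
ee_rot: [-0.436, 0.557, -0.556, 0.436]
force: [0.0, 0.4, 0.5]
finger_gap: 0.0176
dp cm [-38.36  -2.99   0.63] ang [ 0.001 -0.201 -0.001]
dp cm [-38.35   3.51   0.64] ang [ 0.001 -0.201 -0.001]
dp cm [-38.35   7.31   0.64] ang [ 0.001 -0.201 -0.001]
```

View pics/w20.png

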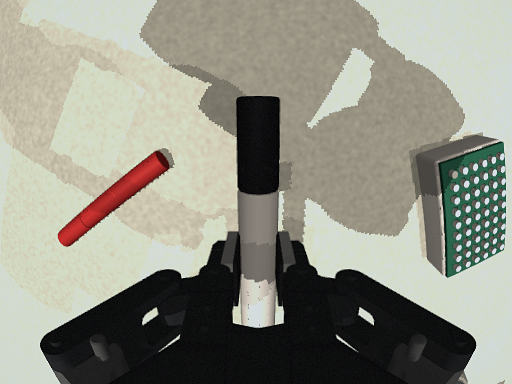

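```bash
python3 -m creep '{"dp":[[-5,-3,0.6],[-11,-3,0.6],[-17,-3,0.6],[-23,-3,0.6],[-29,-3,0.6],[-34,-3,0.6],[-38.4,-3,0.65],[-38.4,-3,0.65],[-38.4,-3,0.65],[-38.4,-3,0.65]],"angular":[[0,0,0],[0,-0.05,0],[0,-0.1,0],[0,-0.15,0],[0,-0.201,0],[0,-0.201,0],[0,-0.201,0],[0,-0.201,0],[0,-0.201,0],[0,-0.201,0]],"hand":[0,0,0,0,0,0,0,0,0,0]}'
python3 - <<'E'
from sol import *
st=arm.observe();im=arm.capture("wrist");cv2.imwrite("pics/w21.png",im);crop(im,200,60,120,130,5,"pics/w21c.png")
print(st["force"],st["ee_pos"],st["ee_rot"])
h=v[2]-np.pi/2
for z in(.14,.070,.037):
    delta(pose(W(v,(-84.3,1,z*1000)),[np.cos(h),np.sin(h),0],[0,0,-1]))
E
```

```text
t: 31.45
ee_pos: [0.5618, 0.03, 0.1404]
ee_rot: [-0.489, 0.511, -0.51, 0.489]
force: [0.3, 0.1, -0.2]
finger_gap: 0.0175
[ 0.33367913  0.10178852 -0.21161485] [0.56179431 0.03004241 0.14038388] [-0.48927303  0.51075478 -0.51041785  0.48909618]
dp cm [-0.07  0.04 -0.02] ang [ 0.    -0.001 -0.   ]
dp cm [-0.07  7.04 -0.02] ang [ 0.    -0.001 -0.   ]
dp cm [-0.07 10.34 -0.02] ang [ 0.    -0.001 -0.   ]
```

View pics/w21.png

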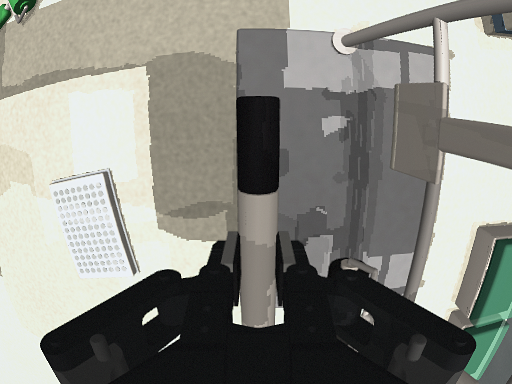

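View pics/w21c.png

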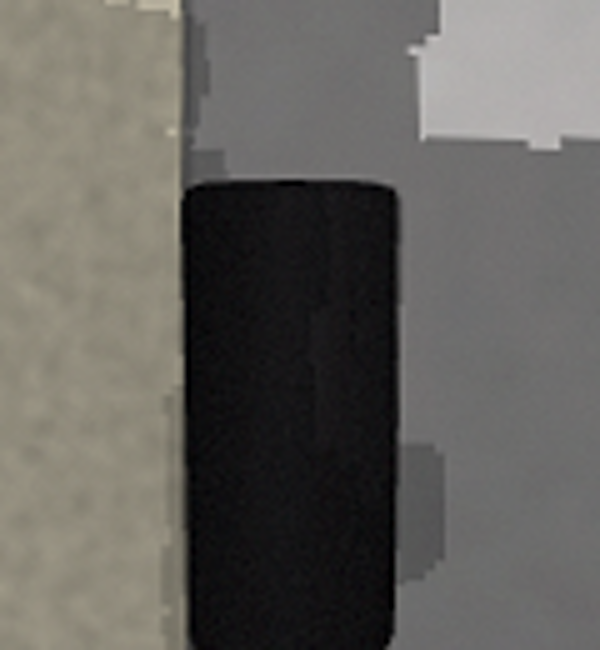

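```bash
python3 - <<'E'
from sol import *
st=arm.observe()
for y in(60,90,120,150): print(y,wproj(st,W(v,(-105,y,8))).round(1))
E
python3 - <<'E'
from h import *
im=cv2.imread("pics/w21.png").astype(int)
for r in(40,60,75): print(r,im[r,228:246].sum(1).tolist())
im=cv2.imread("pics/w18.png").astype(int)
for r in(40,100,200): print(r,im[r,238:272].sum(1).tolist())
from sol import *
st=dict(ee_pos=np.array([0.5495001014580663, -0.009454191300636218, 0.19702331699119696]),ee_rot=np.array([0.5061873287968363, -0.4876217742137611, 0.5017353349517629, -0.5042430437189886]))
for y in(-100,-50,30,100): print(y,wproj(st,W(v,(-105,y,8))).round(1))
E
```

```text
60 [[235.6 122.6]]
90 [[235.3  90.6]]
120 [[235.3  59. ]]
150 [[235.3  28.5]]
40 [504, 514, 521, 530, 529, 520, 509, 518, 387, 254, 298, 339, 341, 336, 337, 330, 329, 333]
60 [513, 510, 504, 504, 507, 509, 522, 527, 264, 259, 300, 333, 330, 336, 339, 333, 333, 333]
75 [405, 407, 405, 414, 423, 420, 415, 419, 326, 212, 252, 267, 271, 262, 339, 337, 334, 340]
40 [472, 472, 483, 487, 479, 469, 475, 481, 486, 500, 498, 488, 486, 491, 501, 508, 506, 394, 241, 285, 331, 329, 331, 325, 331, 326, 320, 327, 321, 311, 503, 525, 521, 518]
100 [472, 469, 467, 471, 485, 478, 480, 480, 487, 492, 457, 396, 404, 305, 208, 234, 255, 260, 256, 237, 369, 438, 325, 305, 307, 309, 308, 363, 384, 458, 455, 457, 454, 457]
200 [684, 691, 692, 691, 688, 690, 710, 462, 379, 428, 484, 496, 504, 491, 487, 489, 488, 459, 451, 450, 450, 447, 445, 444, 449, 448, 453, 457, 320, 269, 306, 316, 312, 312]
-100 [[244.5 218.2]]
-50 [[246.7 178. ]]
30 [[250.7 108.2]]
100 [[254.7  46.6]]
```

The stand's front edge matches the model to 0.5 px. The marker sits about 0.5 mm off the jaw plane in the camera, so I'll correct that and descend to just above the leaves.

```bash
python3 -m creep '{"dp":[[-0.1,2,-0.06],[-0.1,4,-0.06],[-0.1,5.5,-0.06],[-0.1,6.5,-0.06],[-0.1,7,-0.06],[-0.1,7,-0.06],[-0.1,7,-0.06],[-0.1,7,-0.06],[-0.1,7,-0.06],[-0.1,7,-0.06]],"angular":[[0,0,0],[0,0,0],[0,0,0],[0,0,0],[0,0,0],[0,0,0],[0,0,0],[0,0,0],[0,0,0],[0,0,0]],"hand":[0,0,0,0,0,0,0,0,0,0]}'
python3 - <<'E'
from sol import *
st=arm.observe();print(st["ee_pos"],st["force"])
def up(im,x,y,w,h,s,n,g=1.5): cv2.imwrite(n,cv2.resize(np.clip(im[y:y+h,x:x+w]*g,0,255).astype(np.uint8),None,fx=s,fy=s,interpolation=cv2.INTER_LANCZOS4))
up(arm.capture("side"),220,150,80,80,8,"pics/s22.png");im=arm.capture("wrist");cv2.imwrite("pics/w22.png",im)
E
```

```text
t: 32.75
ee_pos: [0.5615, 0.032, 0.0706]
ee_rot: [-0.489, 0.51, -0.51, 0.49]
force: [-0.3, -0.5, -1.6]
finger_gap: 0.0176
[0.56148087 0.03204697 0.07060014] [-0.3406829  -0.46707195 -1.57017413]
```

View pics/s22.png

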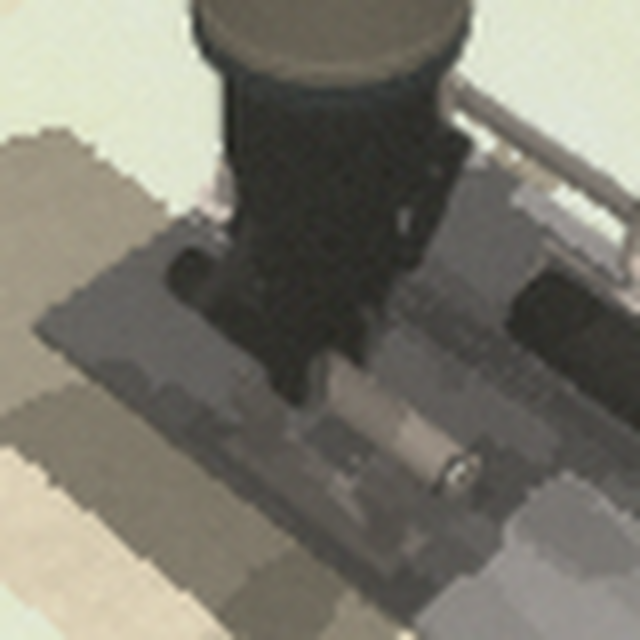

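View pics/w22.png

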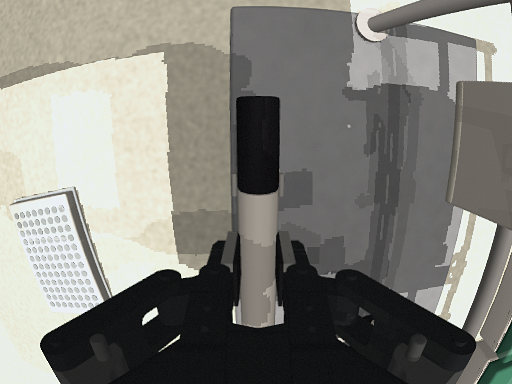

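```bash
python3 - <<'E'
from sol import *
im=cv2.imread("pics/w22.png");crop(im,215,170,90,75,8,"pics/w22c.png")
st=arm.observe()
for sy in(34,28,40):
    print(sy,wproj(st,np.array([W(v,(-84.3+dx,1+sy,66)) for dx in(-11.5,11.5)])).round(1).tolist())
h=v[2]-np.pi/2
delta(pose(W(v,(-84.3,1,37)),[np.cos(h),np.sin(h),0],[0,0,-1]))
E
```

```text
34 [[236.8, 185.5], [280.9, 185.5]]
28 [[237.1, 196.6], [280.7, 196.6]]
40 [[236.6, 174.3], [281.2, 174.3]]
dp cm [0.13 3.35 0.02] ang [ 0.  0. -0.]
```

View pics/w22c.png

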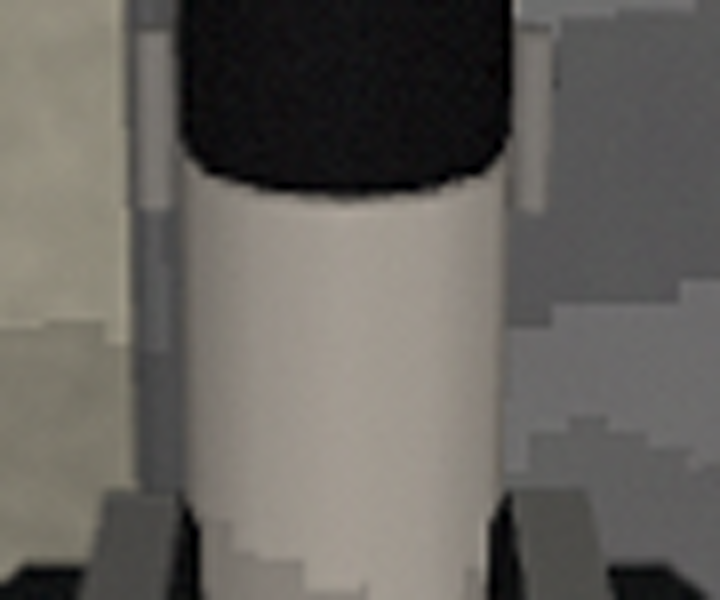

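The leaves show evenly on both sides of the marker (42 and 40 crop px), so it's centred. I'll press straight down.

```bash
python3 -m creep '{"dp":[[0.1,0.6,0],[0.1,1.1,0],[0.1,1.5,0],[0.1,1.9,0],[0.1,2.3,0],[0.1,2.7,0],[0.1,3,0],[0.1,3.3,0],[0.1,3.4,0],[0.1,3.4,0]],"angular":[[0,0,0],[0,0,0],[0,0,0],[0,0,0],[0,0,0],[0,0,0],[0,0,0],[0,0,0],[0,0,0],[0,0,0]],"hand":[0,0,0,0,0,0,0,0,0,0]}'
python3 - <<'E'
from sol import *
st=arm.observe();print(st["ee_pos"],st["force"],st["finger_gap"])
im=arm.capture("wrist");cv2.imwrite("pics/w23.png",im);crop(im,190,60,140,190,4,"pics/w23c.png")
E
```

```text
t: 34.1
ee_pos: [0.5614, 0.031, 0.0374]
ee_rot: [0.489, -0.51, 0.51, -0.49]
force: [-6.0, 0.7, 22.7]
finger_gap: 0.0178
[0.56140311 0.03103525 0.037401  ] [-6.02941742  0.74607527 22.72105055] 0.017812737608613127
```

View pics/w23c.png

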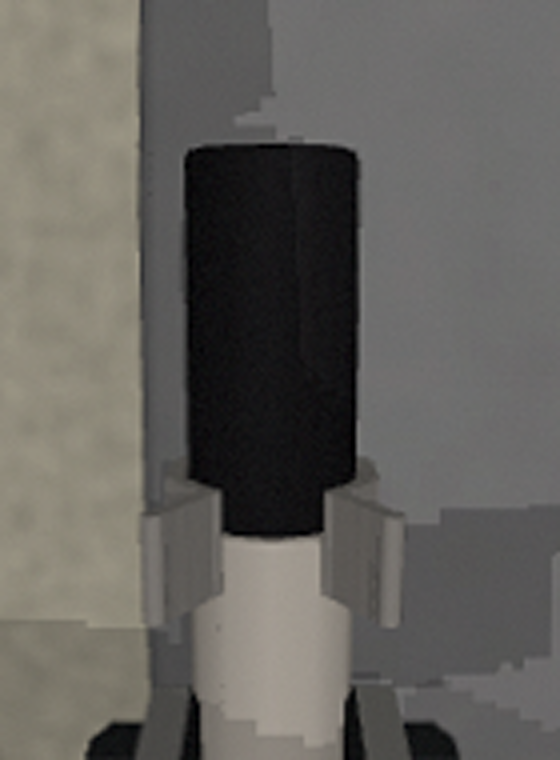

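```bash
python3 -m creep '{"dp":[[0,-0.1,0],[0,-0.1,0],[0,-0.1,0],[0,-0.1,0],[0,-0.1,0],[0,-2,0],[0,-5,0],[0,-9,0],[0,-12,0],[0,-12,0]],"angular":[[0,0,0],[0,0,0],[0,0,0],[0,0,0],[0,0,0],[0,0,0],[0,0,0],[0,0,0],[0,0,0],[0,0,0]],"hand":[0,0.6,0.6,0.6,0.6,0.6,0.6,0.6,0.6,0.6]}'
python3 - <<'E'
from sol import *
st=arm.observe();print(st["ee_pos"],st["force"],st["finger_gap"])
im=arm.capture("wrist");cv2.imwrite("pics/w24.png",im)
def up(im,x,y,w,h,s,n,g=1.5): cv2.imwrite(n,cv2.resize(np.clip(im[y:y+h,x:x+w]*g,0,255).astype(np.uint8),None,fx=s,fy=s,interpolation=cv2.INTER_LANCZOS4))
up(arm.capture("side"),215,105,130,130,6,"pics/s24.png")
print(wproj(st,np.array([W(v,(-84.3,1+dy,46)) for dy in(-75,0,75)])).round(1))
for d in arm.trace("wrist","marker")[:1]:
    ys,xs=np.nonzero(d["pixels"]);P=wonz(st,np.c_[xs,ys],.046)
    L=(R.from_euler("z",-v[2]).apply(P-[v[0],v[1],0])*1000)[:,:2];c=L.mean(0);u,s,vt=np.linalg.svd(L-c,full_matrices=False);q=(L-c)@vt.T
    print(d["conf"],c.round(1),vt[0].round(3),np.ptp(q,axis=0).round(1),(c+vt.T@((q.max(0)+q.min(0))/2)).round(1))
E
```

```text
t: 35.4
ee_pos: [0.5627, 0.031, 0.1586]
ee_rot: [0.488, -0.509, 0.511, -0.49]
force: [0.3, -0.6, 0.6]
finger_gap: 0.0514
[0.56266387 0.03096778 0.15861906] [ 0.32974751 -0.58475036  0.63283928] 0.05141430134869857
[[256.6 263.6]
 [256.5 190.6]
 [256.5 106.1]]
0.7 [-85.3   9.8] [-0.004 -1.   ] [154.  20.] [-85.4   2.6]
```

View pics/w24.png

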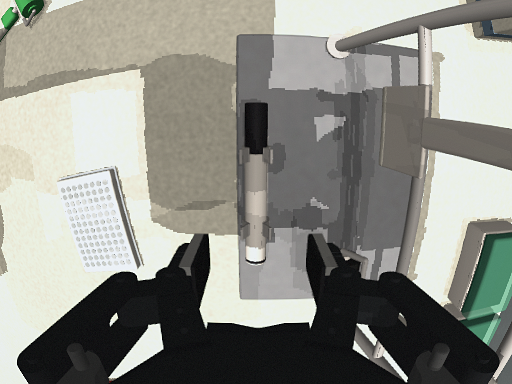

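View pics/s24.png

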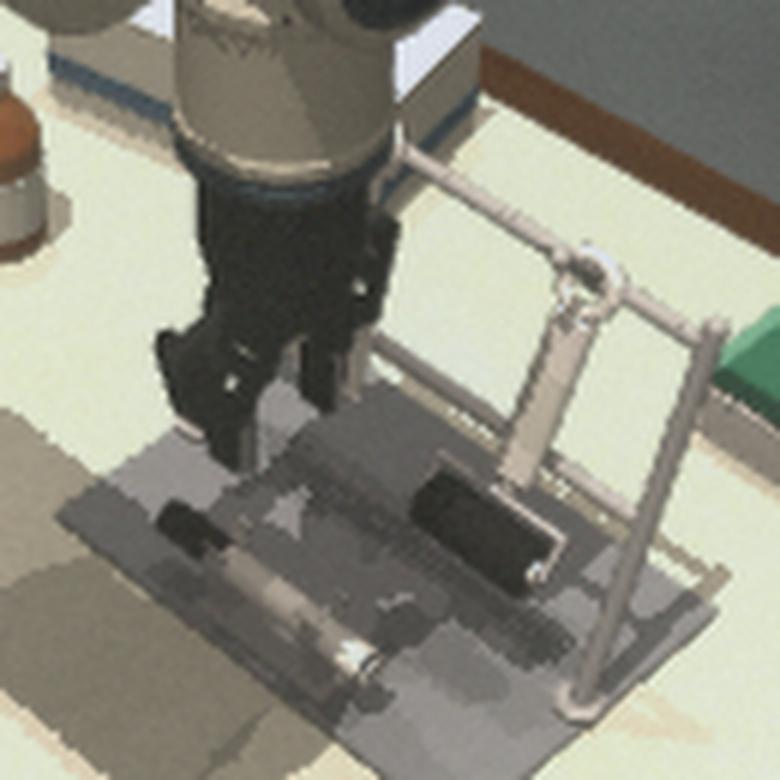

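```bash
python3 -m creep '{"dp":[[0,-3,-3],[0,-6,-7],[0,-9,-12],[0,-10,-15],[0,-10,-15],[0,-10,-15],[0,-10,-15],[0,-10,-15],[0,-10,-15],[0,-10,-15]],"angular":[[0,0,0],[0,0,0],[0,0,0],[0,0,0],[0,0,0],[0,0,0],[0,0,0],[0,0,0],[0,0,0],[0,0,0]],"hand":[0.6,0.6,0.6,0.6,0.6,0.6,0.6,0.6,0.6,0.6]}'
python3 - <<'E'
from sol import *
st=arm.observe();im=arm.capture("wrist");cv2.imwrite("pics/w25.png",im)
def up(im,x,y,w,h,s,n,g=1.5): cv2.imwrite(n,cv2.resize(np.clip(im[y:y+h,x:x+w]*g,0,255).astype(np.uint8),None,fx=s,fy=s,interpolation=cv2.INTER_LANCZOS4))
t=arm.capture("top");up(t,100,95,200,150,4,"pics/t25.png")
for n,l,z in(("top","bottle",.065),("top","tip_box",.051),("top","microplate",.015),("top","marker",.046)):
    for d in arm.trace(n,l)[:2]:
        ys,xs=np.nonzero(d["pixels"]);print(l,round(d["conf"],2),onz(n,[[xs.mean(),ys.mean()]],z).round(3))
E
```

```text
t: 36.8
ee_pos: [0.4116, 0.0372, 0.2564]
ee_rot: [-0.489, 0.51, -0.51, 0.489]
force: [0.3, 0.6, 0.2]
finger_gap: 0.0511
bottle 0.91 [[0.687 0.364 0.065]]
tip_box 0.87 [[ 0.655 -0.391  0.051]]
marker 0.7 [[ 0.322 -0.308  0.046]]
marker 0.59 [[0.562 0.028 0.046]]
```

View pics/t25.png

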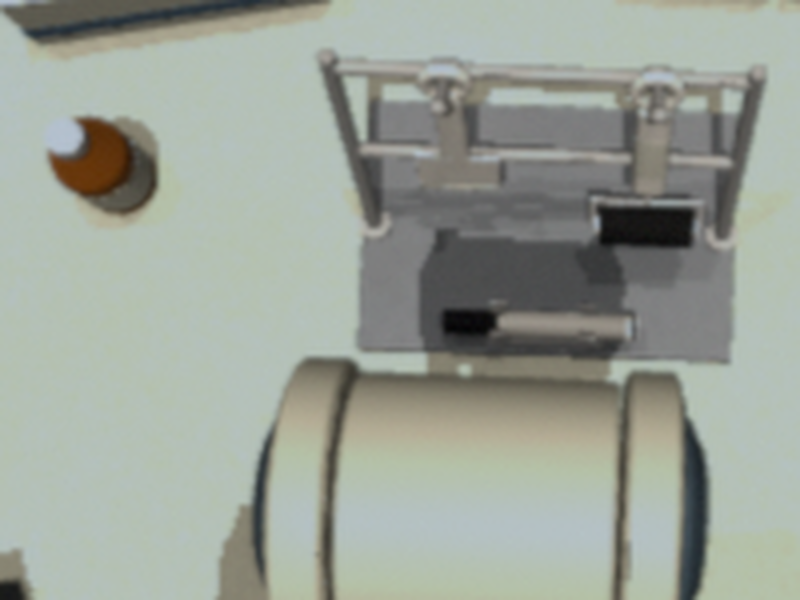

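View pics/w25.png

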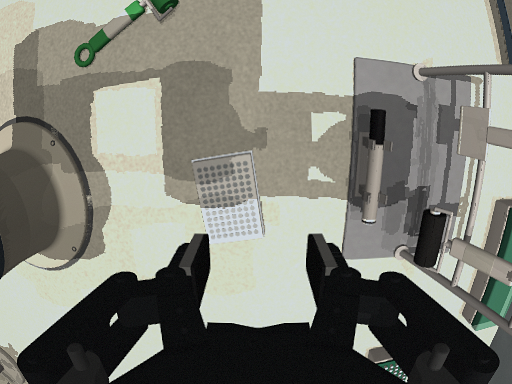

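```bash
python3 -c "
from cell import arm
print(arm.finish_job())"
```

```text
the job is handed in; nothing more can be done
None
```

Both tools are back on the stand and the job was handed in at about 37 s; no verdict is reported.

**Roller:** It hangs by its eye on the empty peg, roller end down, leaning on the lower rail. The side, top and wrist pictures agree.

**Marker:** It is snapped into both clips. The last measurement put it about 1 mm off across and 2 mm along, parallel to within 0.01 rad. Its apparent width fits the home height, though I did not measure the height separately.

**Other things in the scene:** The paddle is still on its own peg. The top camera places the bottle and tip box where they started, within 2 mm. It could not see the microplate at the end because the arm was in the way. The last wrist picture shows the microplate in front of the stand with nothing having touched it, but I did not measure its position again.

**What went wrong along the way:**
- **Fingertips:** They turned out to lie near the reported TCP, not 17 mm ahead of it. The first two closings on the roller shut above the handle without moving it.
- **Lift for the peg:** A 45° lift was beyond the wrist's range. I threaded the eye at 30° and swung the handle down about the peg while holding it, which read about 13 N at most.
- **Pressing the marker home:** The wrist read about 23 N at the end of the press, above the 6–12 N given. I take this as the clips bottoming out.

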